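# Refit the washed sealing bar in the vacuum packer

## Task

Get the counter's vacuum packer ready for use: lift its clear lid by the front handle until it rests open on its stop. Then take the washed sealing bar out of the drip tray, reach in under the raised lid and lower the bar gently onto the two free dowel pins in the chamber, a pin through each lug, until it sits level and fully home. Leave the lid up, let go of everything, and do not disturb the basket, the tape dispenser or the jar.

Things in the scene. Friction and masses are not known exactly. Their poses are not given: they have to be found in the camera images.
- machine: Steel vacuum packer, fixed; body x -129 to +195, y -165 to +165 mm, 112 high. Origin: on the counter, mid between its two bar stations; x to the rear (lid hinge), y left, z up. Open chamber inside x -108 to +126, y -130 to +130, floor 48 mm, rim 112 mm up. A fitted twin bar, part of it, stands along x at y = +80; a white filler plate (75 wide, top 60 up) lies mid-floor; the free pins are at y = -80.
- lid (a joint): Clear lid of the machine, 16 mm thick, 300 wide, front edge 255 mm from the hinge. Rad: 0 = shut (start), 0.9 = open on its stop, front edge up, leaning over the chamber's rear. Spring-assisted hinge: under 1 N up at the handle lifts it; left below about 0.4 it falls shut, above about 0.65 the springs carry it to the stop and hold it there with only about 1 N at the handle.
- lid_handle (a point): Centre of the lid's handle: round steel bar 12 mm thick, 130 mm long along the machine's y, on two stems (at 58 mm either side), 40 mm ahead of the lid's front edge; the machine's front face lies 29 mm behind the bar's centre, its top edge 10 mm lower. 122 mm above the counter when shut. Axes turn with the lid: x to the hinge, y along the bar.
- lid_hinge (a point): Point on the lid's hinge axis (along the machine's y): 137 mm behind the machine's origin, 122 mm above the counter. The handle moves on an arc of 295 mm radius about it, rising as the lid opens.
- bar: Loose sealing bar 200 (x) x 24 (y) x 38 mm high, about 0.38 kg, aluminium below, black above, standing upright in the tray. Origin: centre of its underside; x along it, z up. Its middle 146 mm is a full-height block with parallel sides to grip; each end is a lug 27 long, 12 thick, level with the underside, with an upright 12 mm through hole 87.5 mm from the middle. Fits either way round.
- bar_seat (a point): Where the centre of the bar's underside must come: midway between the free pins, at the height of the flat piston tops (24 mm across, 72 mm above the counter) on which the lugs rest. Axes as the machine: x along the line of the pins, z up. When home the bar's top is 2 mm below the chamber's rim; the chamber's side wall is 50 mm to the right of the line.
- pin_front (a point): Tip of the free pin nearer the front: steel dowel pin 10 mm thick, standing 20 mm above its piston top, tapered over its last 5.5 mm to 5 mm.
- pin_rear (a point): Tip of the free pin nearer the hinge, same as the front one, 175 mm behind it, under the raised lid.
- tray: White plastic drip tray holding the bar, fixed, 260 (x) x 120 (y) mm, rim 12 mm high, floor and walls 3 mm thick. Origin: centre of its underside. To the left or to the right of the machine.
- basket: Bystander: loose white plastic basket 260 x 170 x 75 mm, on the machine's other side; origin at the centre of its underside.
- dispenser: Bystander: black tape dispenser 150 x 60 mm, 92 mm high, loose; origin at the centre of its underside.
- jar: Bystander: closed glass jar 84 mm across, 110 mm high, loose; origin at the centre of its underside.
Mind the look-alikes: they are no part of the job. Of the things that look like the bar, the middle-sized one is meant.

How it is judged:
On the way, in this order (a step that is already met when the one before it is completed fails the run):
1. the lid is up on its stop (value of joint lid above 0.86 rad), for 0.3 s.
2. the bar is down on its two pins (distance between bar and bar_seat below 0.004 m and angle between the x axis of bar and the x axis of bar_seat, either way round below 0.03 rad), for 0.2 s.
At the end, for the whole second after the job is handed in: The lid is open on its stop (above 0.86 of 0.9 rad); the bar is at rest on both pins, upright, the centre of its underside within 4 mm of the seat point, along the line of the pins within 0.03 rad and level within 0.03 rad; basket, dispenser and jar not moved by more than 30 mm; nothing is held (all of step 2 and value of joint lid above 0.86 rad and angle between bar's own z axis and vertical below 0.03 rad and linear speed of bar below 0.01 m/s); the robot touches nothing.
It fails at once if the bar was slammed or forced against the machine (over 60 N) (contact force between bar and machine above 60 N).
It fails at once if basket, dispenser or jar was disturbed (moved over 30 mm) (distance of any of basket, dispenser, jar from where it was at the start of the episode above 0.03 m).
It also fails if it takes over 72 s, if anything falls off the work surface, if the arm or the gripper's body presses on something with over 40 N, if the wrist force passes 120 N, or if a joint passes its speed limit or range.

## Robot

A 6-joint arm with a two-finger parallel gripper is mounted at the origin on the work surface. World frame = base frame: x ahead of the robot, y to its left, z up, the work surface at z = 0. Lengths are in m, angles in rad, forces in N, time in s.
With the tool pointing down it reaches from about 0.35 to 0.975 m from the base axis. Payload 4.9 kg.
Tool frame: the origin (TCP) lies on the centre line of the jaws, within the pads' length; the fingertips stand 14 mm ahead of it and the grasp point (between the pads) lies 5 mm behind it; y points along the fingers, z is the direction in which the jaws open and shut, and the axes are right-handed (so a half turn about y gives the same grasp; the last joint's range is limited). The gripper opens to 85 mm and grips with 20 to 120 N. Pads are 22 mm wide; open, the fingers measure 114 mm over their backs; the gripper's body (76 mm by 85 mm) begins 54 mm behind the grasp point. The pads swing forward as they close: fully open they stand 13 mm farther back than shut.
Start: joints at [1.123, 0.053, 1.613, -0, 1.476, -0.119], TCP at [0.202, 0.592, 0.245] pointing down, gripper open.
Joint ranges: [-3.01, 3.01], [-1.01, 2.22], [0.06, 2.58], [-1.02, 4.17], [0.09, 2.62], [-3.14, 3.14]. Speed limits (rad/s): [2.57, 2.57, 3.14, 3.14, 3.14, 3.14].

## Interface

Orientations are given as a rotation vector (axis times angle).
In Python, from station import ctrl gives the robot as it stands.
- The arm moves only by the tool servo_tool, never from a script. Its arguments are lists of equal length, an entry for each row: "delta_pos": the shift along the tool's x, y, z in m, a list of three; "dr": the turn, a rotation vector about the tool's x, y, z in degrees, a list of three; "grip": the opening, from 0 (shut) to 1 (fully open). In form: {"delta_pos": [[x, y, z], ...], "dr": [[rx, ry, rz], ...], "grip": [grip, ...]}. A call has 1 to 5 rows; each row shifts and turns the pose as measured when the row begins, along the tool's axes as they then stand; what a row does not reach is not made up. A row lasts 1/8 s, in which the tool goes at most 62.5 mm and 10.7 degrees, less where a joint would pass 70% of its speed; a pose out of reach is approached as far as the arm can. A call is refused whole if a number of a shift passes 0.0625 or a number of a turn 10.7, either way. A call with a gripper value outside its range is refused whole. The fingers move at their own pace and stop on an object; "grip_force" is the grip in N (left out, the last holds). Time passes only in rows, so rows that do not move let the fingers close. It gives the time, the measured TCP pose, the force and the opening at its end, in the units of the state.
- ctrl.get_obs(): the state, without advancing time (a new reading comes with each control period).
- ctrl.get_image(name): name is "scene" or "top" or "wrist"; returns the picture (480x640x3 uint8, red, green, blue); there is no depth.
- ctrl.camera_params(name): a dict with "fovy" (degrees; the focal length in pixels is half the picture's height over the tangent of half this angle, whatever the lens; pixels are square), "cx", "cy" (the principal point, pixels), "eye" and "rotation" of the camera in the world. Camera axes: x right, y down, z forward; pixel columns grow to the right and rows downward; lengths in m; the calibration is good to about 2 mm. A picture is of the moment at which its call begins: read the wrist's pose just before it. camera_params takes no time and is no camera call; for the wrist camera it gives the pose at the moment of the call.
- ctrl.finish_job(): hands the job in, once; it reports no verdict.
Trained networks look in the newest picture that a camera, given by its name, has taken for a name from the list of things; names that differ only in an ending like _2 or _b are one class to them, and where a whole thing is asked for, a point or a joint stands for the part that bears it (a point fixed in the world has none). Each returns a list of dicts, best first, with "score" (0 to 1); they miss things now and then, are a little off and sometimes report something else, mostly with a low value. They report only what shows in the picture. A call takes as long as a camera call. They do not tell look-alikes from the thing itself.
- ctrl.masks_of(camera, label): "pixels" (480x640 bool, what is visible of it) and "extent" ([left, top, right, bottom] in pixels, round what is visible of it).
The state is a dict: "t": time; "q": joint angles; "dq": joint speeds; "effort": joint torques, N m; "tool_pos": TCP position; "tool_rot": TCP orientation; "contact_force": force on the tool from outside, world axes, zero at the start; "wrist_torque": the same for the moment, N m; "opening": finger opening in m.
Only numpy, scipy, OpenCV 4.12 (cv2) and the standard library are available. Lean on these libraries where they do the work, as an engineer would, in place of code of your own. Each camera call takes 0.05 s, during which the arm holds its last target.

## Working session

There is one attempt and no reset: what is moved stays moved. The work goes in short steps, Python scripts to look and compute and a tool call to move; the robot and the scene stay as the last step left them, time stands still between calls to the robot, and variables do not carry over. Pictures are saved under pics/ and viewed, and the job is handed in when it is done.

Besides the shell and the picture viewer there is one more tool, called after ">>>" by a JSON object that holds its "method" and its "body", one argument or row to a line. servo_tool: Moves the arm, as the interface text tells. Its arguments: {"type":"object","properties":{"delta_pos":{"type":"array","items":{"type":"array","items":{"type":"number"}}},"dr":{"type":"array","items":{"type":"array","items":{"type":"number"}}},"grip":{"type":"array","items":{"type":"number"}},"grip_force":{"type":"number"}},"required":["delta_pos","dr","grip"]}

```bash
mkdir -p pics; ls; python3 - <<'E'
from station import ctrl
import cv2
o=ctrl.get_obs(); print({k:(v if not hasattr(v,'round') else v) for k,v in o.items()})
for n in ["scene","top","wrist"]:
    im=ctrl.get_image(n); cv2.imwrite(f"pics/{n}0.png",im[:,:,::-1]); print(n,ctrl.camera_params(n))
E
```

```text
pics
{'t': 0.0, 'q': array([ 1.12300908e+00,  5.33606429e-02,  1.61428209e+00,  5.44107591e-06,
        1.47599390e+00, -1.18973352e-01]), 'dq': array([ 0.00025917, -0.00107961,  0.00037879,  0.00036308, -0.00062178,
       -0.00021473]), 'effort': array([ 9.26625289e-04, -3.93686736e+01, -3.70174813e+01, -1.64281810e-04,
        7.15271453e-03,  1.57699799e-05]), 'tool_pos': array([0.20155165, 0.59098874, 0.24406775]), 'tool_rot': array([-1.55731471,  0.25856403, -0.25765455]), 'contact_force': array([ 0.36404165, -0.04409072, -0.49037676]), 'wrist_torque': array([-0.03261568, -0.01922857, -0.02114984]), 'opening': 0.08545881245896914}
scene {'fovy': 42.46835086238069, 'cx': 323.0071030345817, 'cy': 227.7533986792888, 'eye': array([ 1.53938309, -0.24484705,  1.26280964]), 'rotation': array([-1.9690852 , -1.4812659 ,  0.60531329])}
top {'fovy': 45.73815757516272, 'cx': 316.8042742881593, 'cy': 234.69045454428255, 'eye': array([0.23438758, 0.06339448, 1.50641761]), 'rotation': array([-2.1392557 ,  2.10934642, -0.16595875])}
wrist {'fovy': 68.12078872214283, 'cx': 317.06686319729585, 'cy': 236.78068461942752, 'eye': array([0.12373438, 0.61767431, 0.37372216]), 'rotation': array([2.33093678, 1.66651569, 0.26948166])}
```

View pics/scene0.png

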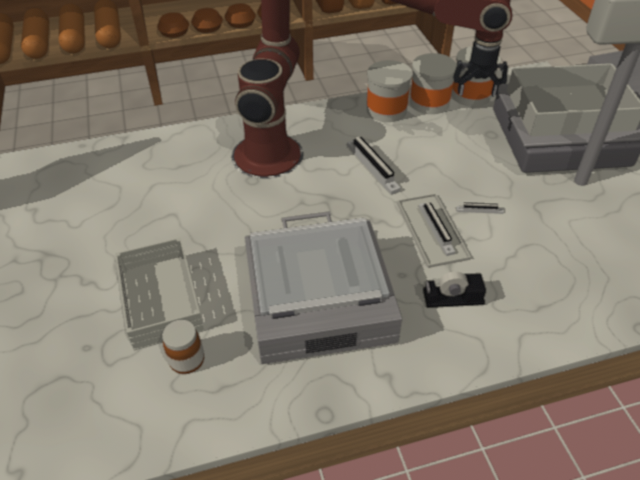

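View pics/top0.png

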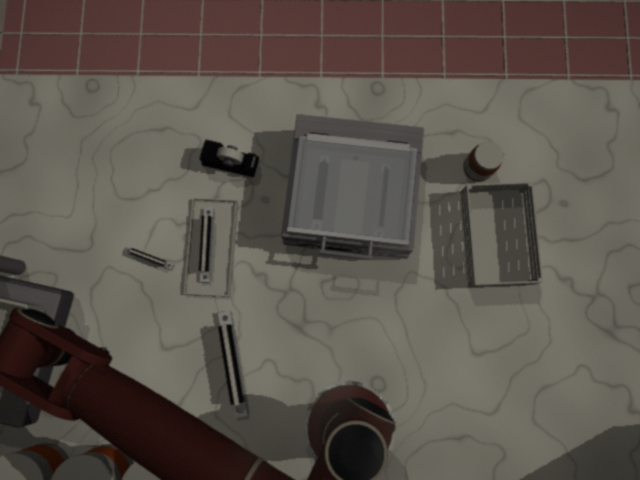

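View pics/wrist0.png

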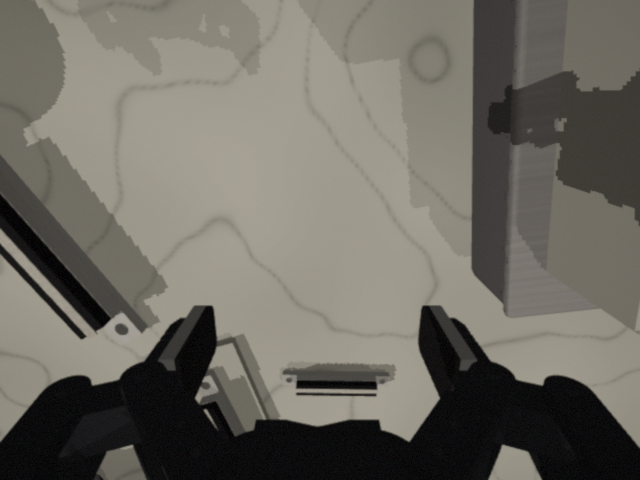

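```bash
cat > h.py <<'E'
import numpy as np, cv2
from scipy.spatial.transform import Rotation as R
from station import ctrl
def K(p):
    f=240/np.tan(np.radians(p['fovy']/2)); return np.array([[f,0,p['cx']],[0,f,p['cy']],[0,0,1]])
def proj(p,X):
    X=np.atleast_2d(X); c=(X-p['eye'])@R.from_rotvec(p['rotation']).as_matrix(); u=c@K(p).T; return u[:,:2]/u[:,2:]
def toz(p,uv,z):
    uv=np.atleast_2d(uv).astype(float); d=np.c_[uv,np.ones(len(uv))]@np.linalg.inv(K(p)).T@R.from_rotvec(p['rotation']).as_matrix().T
    s=(z-p['eye'][2])/d[:,2]; return p['eye']+d*s[:,None]
E
python3 - <<'E'
from h import *
for n in ["top","scene"]:
    im=cv2.imread(f"pics/{n}0.png").copy()
    for i,l in enumerate(["machine","lid_handle","bar","tray","basket","dispenser","jar"]):
        for r in ctrl.masks_of(n,l)[:4]:
            m=r['pixels']; c=np.argwhere(m).mean(0)[::-1]
            print(n,l,round(r['score'],2),r['extent'],c.round(1),m.sum())
            np.save(f"m_{n}_{l}_{int(c[0])}_{int(c[1])}.npy",m)
t=cv2.imread("pics/top0.png")
cv2.imwrite("pics/topA.png",cv2.resize(t[95:275,260:450],None,fx=4,fy=3.3,interpolation=cv2.INTER_CUBIC) if 0 else cv2.resize(t[100:275,265:445],None,fx=3.4,fy=3.4,interpolation=cv2.INTER_CUBIC))
cv2.imwrite("pics/topB.png",cv2.resize(t[190:310,110:260],None,fx=4.8,fy=4.8,interpolation=cv2.INTER_CUBIC))
E
```

```text
top machine 0.79 [279.4, 114.7, 426.0, 260.6] [352.5 187.2] 17522
top lid_handle 0.72 [280.8, 116.4, 424.9, 257.9] [352.3 187.2] 17603
top lid_handle 0.7 [284.6, 135.1, 414.3, 258.5] [352.3 190.7] 12289
top lid_handle 0.42 [460.9, 141.9, 504.3, 182.5] [482.5 160.9] 1184
top bar 0.82 [214.9, 310.0, 248.0, 419.2] [231.5 363.6] 1577
top bar 0.8 [197.4, 207.5, 212.6, 283.6] [205.4 244.5] 828
top bar 0.61 [123.8, 248.1, 174.5, 266.4] [149.  257.2] 289
top tray 0.66 [181.2, 199.4, 235.9, 297.1] [211.4 246.9] 3741
top basket 0.73 [459.7, 178.1, 543.1, 288.0] [500.3 234.2] 7735
top dispenser 0.77 [201.9, 136.9, 259.8, 178.3] [228.2 158.6] 1306
top jar 0.96 [460.5, 145.1, 502.2, 181.1] [482.7 160.8] 1134
scene machine 0.56 [246.4, 210.4, 403.4, 364.3] [320.5 289.2] 17990
scene lid_handle 0.7 [250.7, 213.1, 392.0, 313.9] [316.4 265.5] 10560
scene bar 0.74 [455.3, 202.4, 505.6, 215.2] [479.8 207.5] 397
scene bar 0.73 [349.4, 134.9, 399.9, 194.1] [375.3 164.4] 1103
scene bar 0.57 [419.0, 200.1, 453.1, 257.1] [437.5 226.7] 739
scene bar 0.4 [243.6, 211.2, 402.4, 361.8] [320.3 289.2] 18060
scene tray 0.84 [400.1, 192.3, 472.4, 266.2] [431.4 231.2] 2190
scene basket 0.77 [117.0, 237.3, 204.6, 348.5] [156.2 290.5] 6589
scene dispenser 0.94 [423.4, 271.3, 487.3, 308.0] [455.4 290.7] 1782
scene jar 0.87 [164.0, 317.7, 207.4, 372.7] [183.2 346.4] 1771
```

View pics/topA.png

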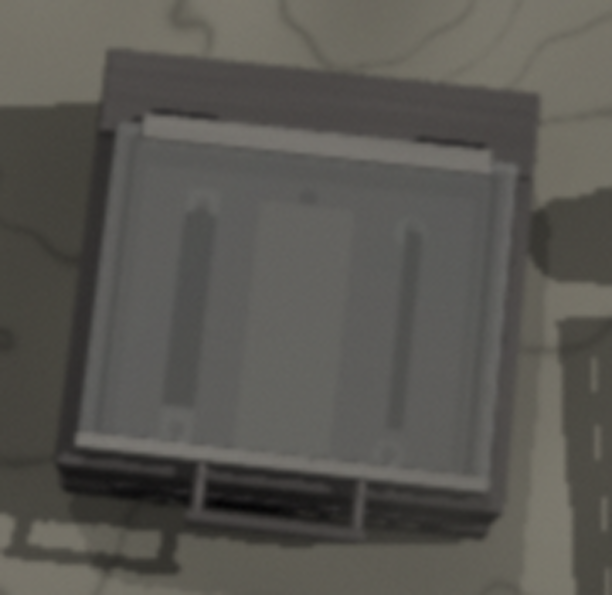

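View pics/topB.png

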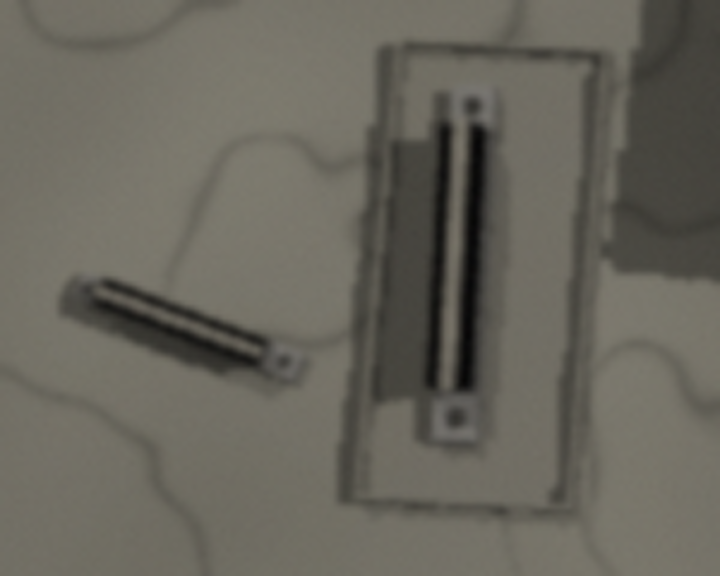

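```bash
python3 - <<'E'
from h import *
p=ctrl.camera_params("top")
A=lambda q:(np.array(q)+.5)/3.4-.5+np.array([265,100])
B=lambda q:(np.array(q)+.5)/4.8-.5+np.array([110,190])
rc=toz(p,A([[108,48],[540,95]]),.112); print("rear corners",rc.round(4), np.linalg.norm(rc[0]-rc[1]))
fc=toz(p,A([[60,462],[495,515]]),.112); print("front corners",fc.round(4))
h=toz(p,A([[190,517],[363,533]]),.122); print("handle",h.round(4),np.linalg.norm(h[0]-h[1]))
def mach(P,yaw): return
b=toz(p,B([[474,105],[456,417]]),.018); print("bar holes",b.round(4),b.mean(0),np.linalg.norm(b[0]-b[1]))
d=b[0]-b[1]; print("bar yaw",np.arctan2(d[1],d[0]))
d=rc[0]-rc[1]; print("mach yaw rear",np.arctan2(d[1],d[0])-np.pi/2)
d=h[0]-h[1]; print("h yaw",np.arctan2(d[1],d[0])-np.pi/2)
yaw=np.arctan2(*(rc[0]-rc[1])[[1,0]])-np.pi/2
M=R.from_euler('z',yaw)
print("O rear",rc.mean(0)-M.apply([.195,0,.112]),"O handle",h.mean(0)-M.apply([-.158,0,.122]))
o=ctrl.get_obs(); print(R.from_rotvec(o['tool_rot']).as_matrix().round(3))
E
```

```text
rear corners [[ 0.7927  0.1452  0.112 ]
 [ 0.7584 -0.1817  0.112 ]] 0.32860157086310804
front corners [[ 0.473   0.1735  0.112 ]
 [ 0.438  -0.1437  0.112 ]]
handle [[ 0.4322  0.0776  0.122 ]
 [ 0.4222 -0.0472  0.122 ]] 0.1252139284624857
bar holes [[0.552  0.381  0.018 ]
 [0.3772 0.3825 0.018 ]] [0.46461086 0.38178864 0.018     ] 0.17474359371356418
bar yaw -0.008551844523744934
mach yaw rear -0.10446645956946465
h yaw -0.07986002987513885
O rear [5.81627127e-01 2.08534539e-03 9.71445147e-17] O handle [ 5.84330192e-01 -1.27138317e-03 -1.11022302e-16]
[[ 0.946 -0.     0.323]
 [-0.323 -0.     0.946]
 [ 0.    -1.    -0.   ]]
```

```bash
cat >> h.py <<'E'
def Rt(yaw,th):
    c,s=np.cos(yaw),np.sin(yaw); C,S=np.cos(th),np.sin(th)
    return R.from_matrix(np.array([[C*c,C*s,S],[S*c,S*s,-C],[-s,c,0]]).T)
def plan(tp,yaw,th_deg,maxstep=.055,maxrot=9.5):
    o=ctrl.get_obs(); p=o['tool_pos'].copy(); r=R.from_rotvec(o['tool_rot']); T=Rt(yaw,np.radians(th_deg))
    tp=np.array(tp); D=np.degrees((r.inv()*T).as_rotvec())
    n=max(1,int(np.ceil(max(np.linalg.norm(tp-p)/maxstep,np.linalg.norm(D)/maxrot))))
    print("n",n,"each dr",(D/n).round(2)); 
    for i in range(n):
        d=r.inv().apply((tp-p)/(n-i)); print(i,d.round(4).tolist()); p=p+r.apply(d.round(4)); r=r*R.from_rotvec(np.radians((D/n).round(2)))
def st():
    o=ctrl.get_obs(); r=R.from_rotvec(o['tool_rot']).as_matrix()
    print("t %.2f"%o['t'],"pos",o['tool_pos'].round(4),"yaw %.3f tilt %.1f roll %.3f"%(np.arctan2(-r[0,2],r[1,2]),np.degrees(np.arctan2(r[2,0],-r[2,1])),r[2,2]),"q",o['q'].round(3),"F",np.array(o['contact_force']).round(1),"op %.4f"%o['opening'])
E
python3 - <<'E'
from h import *
st(); plan([.38,.38,.30],0,30)
E
```

```text
t 0.85 pos [0.2018 0.5915 0.2453] yaw -0.329 tilt 0.0 roll -0.000 q [ 1.123  0.053  1.613 -0.     1.476 -0.119] F [-0.5 -0.5  0.4] op 0.0856
n 6 each dr [ 0.82 -3.07 -4.95]
0 [0.0395, -0.0091, -0.0238]
1 [0.0388, -0.0061, -0.0258]
2 [0.0378, -0.0032, -0.0277]
3 [0.0364, -0.0004, -0.0297]
4 [0.0347, 0.0023, -0.0316]
5 [0.0326, 0.0047, -0.0335]
```

>>> {"method": "servo_tool", "body": {
  "delta_pos": [
    [0.0395,-0.009,-0.024],
    [0.039,-0.006,-0.026],
    [0.038,-0.003,-0.028],
    [0.0365,0,-0.03],
    [0.0345,0.002,-0.0315]
  ],
  "dr": [
    [0.8,-3.1,-5],
    [0.8,-3.1,-5],
    [0.8,-3.1,-5],
    [0.8,-3.1,-5],
    [0.8,-3.1,-5]
  ],
  "grip": [1,1,1,1,1]
}}

```text
t: 1.48
tool_pos: [0.3546, 0.412, 0.293]
tool_rot: [-1.545, -0.325, -0.387]
contact_force: [-0.2, 0.7, -0.1]
opening: 0.0855
```

```bash
python3 - <<'E'
from h import *
st(); plan([.38,.38,.30],0,30)
E
```

```text
t 1.48 pos [0.3546 0.412  0.293 ] yaw -0.039 tilt 26.0 roll 0.005 q [ 0.895 -0.32   1.917 -0.374  1.279 -0.576] F [-0.2  0.7 -0.1] op 0.0855
n 1 each dr [ 0.78 -2.12 -3.97]
0 [0.0271, 0.0053, -0.031]
```

```bash
python3 - <<'E'
from h import *
p=ctrl.camera_params("wrist"); im=ctrl.get_image("wrist"); cv2.imwrite("pics/w1.png",im[:,:,::-1])
np.save("p1.npy",p,allow_pickle=True)
print(p['eye'],R.from_rotvec(p['rotation']).as_matrix().round(3))
print(proj(p,[[.552,.381,.015],[.377,.3825,.015]]))
E
```

```text
[0.22418305 0.4166823  0.37351506] [[ 0.04   0.712  0.701]
 [ 0.999 -0.032 -0.024]
 [ 0.005  0.701 -0.713]]
[[299.25607103 224.43412946]
 [287.86250129  98.52133714]]
```

View pics/w1.png

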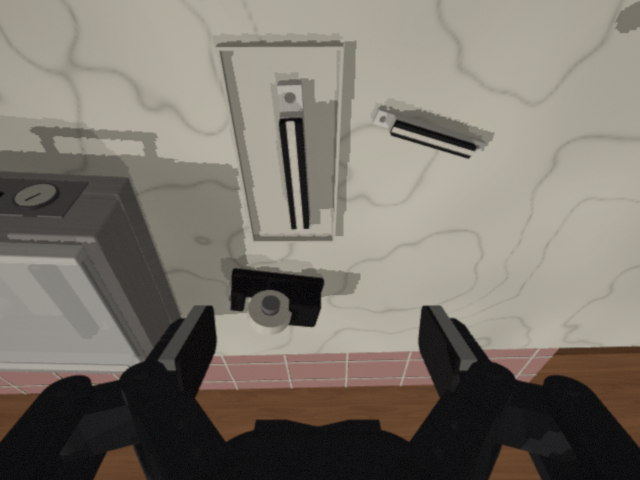

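```bash
python3 - <<'E'
from h import *
plan([.37,.02,.25],-.105,45)
E
```

```text
n 8 each dr [-0.29  0.36 -2.34]
0 [0.001, 0.0064, -0.0485]
1 [0.001, 0.0067, -0.0485]
2 [0.001, 0.007, -0.0484]
3 [0.001, 0.0073, -0.0484]
4 [0.001, 0.0076, -0.0484]
5 [0.001, 0.0079, -0.0483]
6 [0.001, 0.0082, -0.0483]
7 [0.001, 0.0084, -0.0482]
```

>>> {"method": "servo_tool", "body": {
  "delta_pos": [
    [0.001,0.0065,-0.05],
    [0.001,0.0065,-0.05],
    [0.001,0.007,-0.05],
    [0.001,0.007,-0.05],
    [0.001,0.007,-0.05]
  ],
  "dr": [
    [-0.3,0.4,-2.4],
    [-0.3,0.4,-2.4],
    [-0.3,0.4,-2.4],
    [-0.3,0.4,-2.4],
    [-0.3,0.4,-2.4]
  ],
  "grip": [0,0,0,0,0]
}}

```text
t: 2.15
tool_pos: [0.3679, 0.1567, 0.2672]
tool_rot: [-1.539, -0.465, -0.588]
contact_force: [-56.0, -35.2, 30.4]
opening: 0.0002
```

```bash
python3 - <<'E'
from h import *
st();plan([.37,.02,.25],-.105,45)
E
```

```text
t 2.15 pos [0.3679 0.1567 0.2672] yaw -0.083 tilt 38.4 roll -0.006 q [ 0.419 -1.011  2.409 -0.337  1.161 -1.029] F [-56.  -35.2  30.4] op 0.0002
n 3 each dr [-0.18  0.39 -2.2 ]
0 [-0.0002, 0.0075, -0.0453]
1 [-0.0002, 0.0077, -0.0453]
2 [-0.0002, 0.0078, -0.0453]
```

>>> {"method": "servo_tool", "body": {
  "delta_pos": [
    [0.02,0.01,0.0]
  ],
  "dr": [
    [0,0,8]
  ],
  "grip": [0]
}}

```text
t: 2.28
tool_pos: [0.3852, 0.1524, 0.2611]
tool_rot: [-1.564, -0.342, -0.468]
contact_force: [-0.6, 0.7, 0.9]
opening: -0.0001
```

```bash
python3 - <<'E'
from h import *
st()
im=ctrl.get_image("scene"); cv2.imwrite("pics/s2.png",im[:,:,::-1])
E
```

```text
t 2.27 pos [0.3852 0.1524 0.2611] yaw -0.085 tilt 29.5 roll -0.011 q [ 0.331 -0.855  2.312 -0.223  1.218 -1.131] F [-0.6  0.7  0.9] op -0.0001
```

View pics/s2.png

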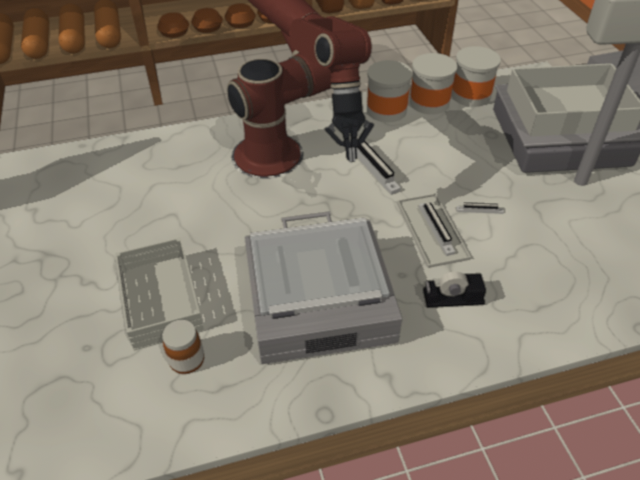

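```bash
cat > kin.py <<'E'
import numpy as np
from scipy.spatial.transform import Rotation as R
from scipy.optimize import least_squares
S=[([1.123,.05336,1.61428,0,1.47599,-.11897],[.20155,.59099,.24407],[-1.55731471,0.25856403,-0.25765455]),
([.895,-.320,1.917,-.374,1.279,-.576],[.3546,.412,.293],[-1.545,-.325,-.387]),
([.419,-1.011,2.409,-.337,1.161,-1.029],[.3679,.1567,.2672],[-1.539,-.465,-.588]),
([.331,-.855,2.312,-.223,1.218,-1.131],[.3852,.1524,.2611],[-1.564,-.342,-.468])]
E_=lambda a,t:R.from_euler(a,t)
def rots(q,s3,s5):
    A=E_('z',q[0]); B=A*E_('y',q[1]); C=A*E_('y',q[1]+q[2]); D=C*E_('z',s3*q[3]); W=D*E_('y',q[4]); T=W*E_('z',s5*q[5]); return A,B,C,D,W,T
def fk(q,P,s3=1,s5=1):
    h,x0,d,a,e,b,L,f=P
    A,B,C,D,W,T=rots(q,s3,s5)
    return A.apply([x0,d,h])+B.apply([0,0,a])+C.apply([e,0,b])+W.apply([f,0,L]), T
if __name__=="__main__":
    for s3 in (1,-1):
        for s5 in (1,-1):
            Q=[(rots(q,s3,s5)[-1].inv()*R.from_rotvec(r)) for q,p,r in S]
            print(s3,s5,[(Q[0].inv()*x).magnitude().round(3) for x in Q])
E
python3 kin.py
```

```text
Traceback (most recent call last):
  File "kin.py", line 19, in <module>
    print(s3,s5,[(Q[0].inv()*x).magnitude().round(3) for x in Q])
                 ^^^^^^^^^^^^^^^^^^^^^^^^^^^^^^^^
AttributeError: 'float' object has no attribute 'round'
```

```bash
sed -i 's/(Q\[0\].inv()\*x).magnitude().round(3)/round(float((Q[0].inv()*x).magnitude()),3)/' kin.py; cat >> kin.py <<'E'
    def res(P,s3,s5): return np.concatenate([fk(q,P,s3,s5)[0]-p for q,p,r in S]+[1e-3*np.array(P)])
    for s3 in (1,-1):
        r=least_squares(res,[.3,0,.05,.4,0,.4,.25,0],args=(s3,1)); print(s3,r.x.round(4),np.abs(r.fun[:12]).max())
E
python3 kin.py
```

```text
1 1 [0.0, 0.001, 0.001, 0.001]
1 -1 [0.0, 0.913, 1.819, 2.024]
-1 1 [0.0, 0.748, 0.674, 0.446]
-1 -1 [0.0, 1.323, 2.151, 2.203]
1 [ 2.413e-01  5.000e-04  7.420e-02  4.278e-01  9.900e-02  6.072e-01
  2.672e-01 -2.400e-03] 0.0001387586408052588
-1 [ 0.0173  0.5637  0.0704  0.1494  0.0696 -0.2992 -0.1179 -0.3585] 0.01615225859018249
```

```bash
cat > ik.py <<'E'
from kin import *
P=[.2413,.0005,.0742,.4278,.099,.6072,.2672,-.0024]
TO=rots(S[0][0],1,1)[-1].inv()*R.from_rotvec(S[0][2])
LO=np.array([-3.01,-1.01,.06,-1.02,.09,-3.14]);HI=np.array([3.01,2.22,2.58,4.17,2.62,3.14])
def Rt(yaw,th):
    c,s=np.cos(yaw),np.sin(yaw); C,S_=np.cos(th),np.sin(th)
    return R.from_matrix(np.array([[C*c,C*s,S_],[S_*c,S_*s,-C],[-s,c,0]]).T)
def ik(p,T,q0):
    def f(q):
        a,b=fk(q,P); return np.concatenate([(a-p)*5,((b*TO).inv()*T).as_rotvec()])
    r=least_squares(f,np.clip(q0,LO+1e-3,HI-1e-3),bounds=(LO,HI)); return r.x,np.abs(r.fun).max()
if __name__=="__main__":
    q0=S[3][0]
    for th in (0,10,20,30,35,40):
        q,e=ik(np.array([.41,.015,.11]),Rt(-.1,np.radians(th)),q0); print("handle",th,q.round(2),round(e,4))
    for th in (0,10,20,30,40,45):
        q,e=ik(np.array([.555,-.075,.095]),Rt(-.1,np.radians(th)),q0); print("seat",th,q.round(2),round(e,4))
        q,e=ik(np.array([.44,.38,.03]),Rt(-.01,np.radians(th)),q0); print("tray",th,q.round(2),round(e,4))
    # vertical tool, jaws along x : yaw +-90
    for z in (.12,.30):
     for yw in (np.pi/2-.1,-np.pi/2-.1):
      for th in (0,):
        q,e=ik(np.array([.427,.015,z]),Rt(yw,th),[.2,-.5,2.3,0,1.3,-yw]); print("grip handle",yw,z,q.round(2),round(e,4))
E
python3 ik.py
```

```text
handle 0 [-0.15 -0.37  2.22  0.    1.29 -1.62] 0.0
handle 10 [-0.15 -0.52  2.33  0.01  1.16 -1.63] 0.0
handle 20 [-0.16 -0.68  2.44  0.02  1.03 -1.64] 0.0
handle 30 [-0.17 -0.85  2.56  0.04  0.91 -1.66] 0.0
handle 35 [-0.16 -0.87  2.58  0.03  0.86 -1.64] 0.0372
handle 40 [-0.14 -0.86  2.58 -0.    0.81 -1.6 ] 0.0884
seat 0 [-0.27  0.04  1.89  0.    1.21 -1.74] 0.0
tray 0 [ 0.58  0.18  1.86  0.    1.1  -0.98] 0.0
seat 10 [-0.28 -0.06  2.    0.04  1.03 -1.77] 0.0
tray 10 [ 0.63  0.12  1.94 -0.13  0.94 -0.86] 0.0
seat 20 [-0.3  -0.16  2.11  0.09  0.85 -1.82] 0.0
tray 20 [ 0.68  0.07  2.02 -0.31  0.8  -0.69] 0.0
seat 30 [-0.32 -0.24  2.22  0.18  0.66 -1.9 ] 0.0
tray 30 [ 0.74  0.05  2.09 -0.57  0.69 -0.44] 0.0
seat 40 [-0.34 -0.3   2.32  0.35  0.46 -2.07] 0.0
tray 40 [ 0.8   0.05  2.14 -0.91  0.63 -0.1 ] 0.0
seat 45 [-0.35 -0.32  2.36  0.51  0.37 -2.23] 0.0
tray 45 [ 0.81  0.06  2.15 -1.02  0.63  0.02] 0.0325
grip handle 1.4707963267948965 0.12 [-0.12 -0.33  2.17 -0.02  1.3  -3.14] 0.0199
grip handle -1.6707963267948966 0.12 [-0.14 -0.33  2.18 -0.    1.3  -0.04] 0.0
grip handle 1.4707963267948965 0.3 [-0.12 -0.47  1.97 -0.02  1.64 -3.14] 0.0266
grip handle -1.6707963267948966 0.3 [-0.14 -0.47  1.97 -0.    1.64 -0.04] 0.0
```

```bash
python3 - <<'E'
from h import *
import ik
q,e=ik.ik(np.array([.36,.015,.32]),Rt(-.105,np.radians(10)),ctrl.get_obs()['q']);print(q.round(2),e)
plan([.36,.015,.32],-.105,10)
E
```

```text
[-0.17 -0.81  2.14  0.01  1.64 -1.64] 4.6700421307832585e-11
n 3 each dr [0.05 0.39 6.58]
0 [0.0029, -0.018, -0.0468]
1 [0.0011, -0.0183, -0.0468]
2 [-0.0007, -0.0184, -0.0467]
```

>>> {"method": "servo_tool", "body": {
  "delta_pos": [
    [0.003,-0.018,-0.047],
    [0.001,-0.018,-0.047],
    [0,-0.018,-0.047],
    [0,0,0]
  ],
  "dr": [
    [0,0.4,6.6],
    [0,0.4,6.6],
    [0,0.4,6.6],
    [0,0,0]
  ],
  "grip": [0.3,0.3,0.3,0.3],
  "grip_force": 25
}}

```text
t: 2.82
tool_pos: [0.3608, 0.0116, 0.3219]
tool_rot: [-1.576, -0.048, -0.209]
contact_force: [0.2, 0.8, 0.0]
opening: 0.0253
```

```bash
python3 - <<'E'
from h import *
st()
p=ctrl.camera_params("wrist"); im=ctrl.get_image("wrist"); cv2.imwrite("pics/w3.png",im[:,:,::-1])
np.save("p3.npy",p,allow_pickle=True)
M=R.from_euler('z',-.105)
print(proj(p,np.array([.583,0,0])+M.apply([[-.158,.065,.122],[-.158,-.065,.122],[-.129,.165,.112],[-.129,-.165,.112],[.0875,-.08,.092],[-.0875,-.08,.092]])).round(1))
E
```

```text
t 2.83 pos [0.3608 0.0116 0.3219] yaw -0.103 tilt 9.4 roll -0.003 q [-0.183 -0.8    2.136  0.01   1.642 -1.649] F [0.2 0.8 0. ] op 0.0253
[[394.4 237. ]
 [264.6 236.7]
 [483.8 256.9]
 [173.8 256.1]
 [268.6 381.7]
 [259.2 278. ]]
```

View pics/w3.png

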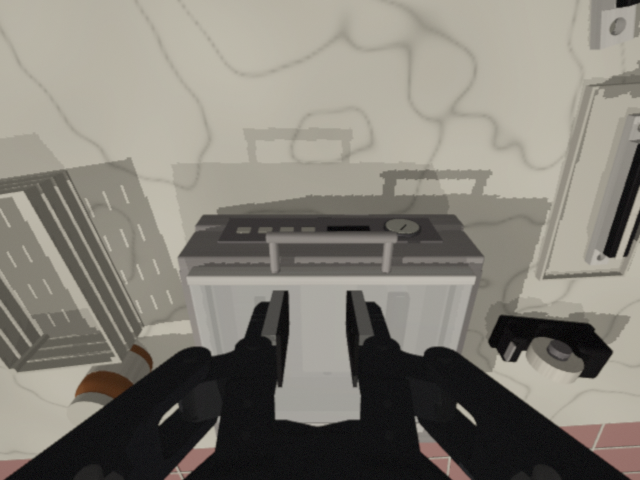

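```bash
python3 - <<'E'
from h import *
t=cv2.imread("pics/w3.png")
cv2.imwrite("pics/w3z.png",cv2.resize(t[205:295,250:410],None,fx=5,fy=5,interpolation=cv2.INTER_CUBIC))
cv2.imwrite("pics/w3y.png",cv2.resize(t[200:290,170:330],None,fx=5,fy=5,interpolation=cv2.INTER_CUBIC))
cv2.imwrite("pics/w3x.png",cv2.resize(t[200:290,340:500],None,fx=5,fy=5,interpolation=cv2.INTER_CUBIC))
E
```

```text
(no output)
```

View pics/w3z.png

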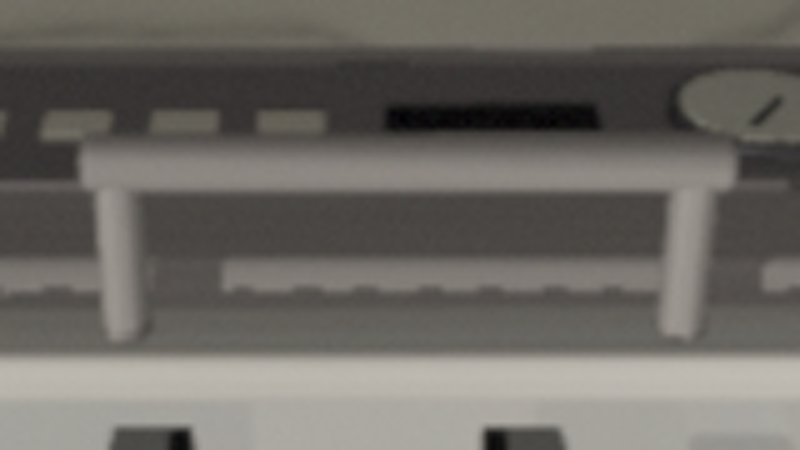

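View pics/w3y.png

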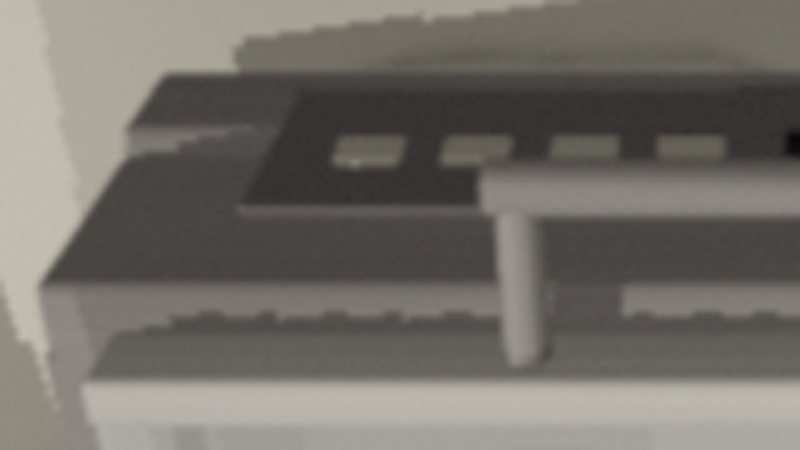

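View pics/w3x.png

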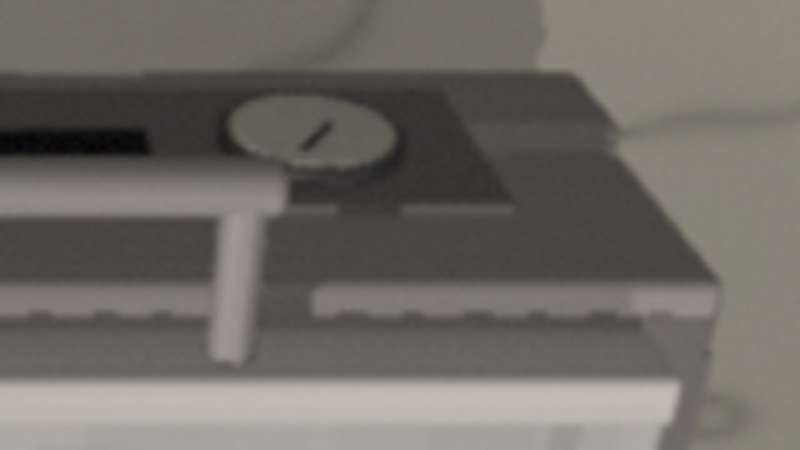

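```bash
cat > fitm.py <<'E'
from h import *
from scipy.optimize import least_squares
pt=ctrl.camera_params("top"); pw=np.load("p3.npy",allow_pickle=True).item()
A=lambda q:(np.array(q)+.5)/3.4-.5+np.array([265,100])
W=[[-.158,.065,.122],[-.158,-.065,.122],[-.129,.165,.112],[-.129,-.165,.112]]
uw=np.array([[397.2,237],[265.6,236.9],[483.6,256.2],[178,256.6]])
T=[[.195,.165,.112],[.195,-.165,.112],[-.158,.065,.122],[-.158,-.065,.122]]
ut=A([[108,48],[540,95],[190,517],[363,533]])
def pos(v,X): return np.array([v[0],v[1],0])+R.from_euler('z',v[2]).apply(X)
fw=lambda v:(proj(pw,pos(v,W))-uw).ravel(); ft=lambda v:(proj(pt,pos(v,T))-ut).ravel()
for n,f in (("w",fw),("t",ft),("both",lambda v:np.r_[fw(v),2*ft(v)])):
    r=least_squares(f,[.583,0,-.1]); print(n,r.x.round(4),r.fun.round(1), "handle",pos(r.x,[[-.158,0,.122]]).round(4),"seat",pos(r.x,[[0,-.08,.072]]).round(4))
E
python3 fitm.py
```

```text
w [ 0.5835  0.0025 -0.1011] [-0.9 -0.   0.9  0.2  2.2  0.4 -2.1  0.2] handle [[0.4263 0.0184 0.122 ]] seat [[ 0.5754 -0.0771  0.072 ]]
t [ 5.831e-01  3.000e-04 -9.730e-02] [-0.1 -0.2  0.5 -1.  -1.1 -0.   0.8  1.1] handle [[0.4259 0.0156 0.122 ]] seat [[ 0.5753 -0.0794  0.072 ]]
both [ 0.5833  0.0016 -0.1013] [-1.8 -0.1  0.   0.1  1.4  0.4 -3.   0.1 -0.7 -1.   0.5 -1.6 -3.8 -0.5
 -0.1  2.1] handle [[0.4261 0.0176 0.122 ]] seat [[ 0.5752 -0.078   0.072 ]]
```

```bash
python3 - <<'E'
from h import *
plan([.423,.018,.22],-.101-np.pi/2,0,maxrot=10.3)
E
```

```text
n 9 each dr [-0.8   9.99  0.82]
0 [0.005, 0.0122, 0.0012]
1 [0.0048, 0.0121, 0.0023]
2 [0.0045, 0.012, 0.0032]
3 [0.0041, 0.0118, 0.0042]
4 [0.0034, 0.0117, 0.005]
5 [0.0026, 0.0116, 0.0057]
6 [0.0018, 0.0115, 0.0062]
7 [0.0008, 0.0114, 0.0066]
8 [-0.0001, 0.0113, 0.0068]
```

>>> {"method": "servo_tool", "body": {
  "delta_pos": [
    [0.005,0.012,0.001],
    [0.005,0.012,0.002],
    [0.0045,0.012,0.003],
    [0.004,0.012,0.004],
    [0.0035,0.012,0.005]
  ],
  "dr": [
    [-0.8,10,0.8],
    [-0.8,10,0.8],
    [-0.8,10,0.8],
    [-0.8,10,0.8],
    [-0.8,10,0.8]
  ],
  "grip": [0.3,0.3,0.3,0.3,0.3]
}}

```text
t: 3.5
tool_pos: [0.3951, 0.0227, 0.2622]
tool_rot: [-1.429, 0.704, -0.839]
contact_force: [-0.5, -0.0, -0.4]
opening: 0.0259
```

>>> {"method": "servo_tool", "body": {
  "delta_pos": [
    [0.0025,0.012,0.0055],
    [0.002,0.0115,0.006],
    [0.001,0.0115,0.0065],
    [0,0.0115,0.007],
    [0,0,0]
  ],
  "dr": [
    [-0.8,10,0.8],
    [-0.8,10,0.8],
    [-0.8,10,0.8],
    [-0.8,10,0.8],
    [0,0,0]
  ],
  "grip": [0.3,0.3,0.3,0.3,0.3]
}}

```text
t: 4.12
tool_pos: [0.421, 0.0344, 0.2112]
tool_rot: [-1.145, 1.296, -1.297]
contact_force: [0.4, -0.1, 0.1]
opening: 0.0255
```

```bash
python3 - <<'E'
from h import *
st(); plan([.423,.018,.14],-.101-np.pi/2,0)
p=ctrl.camera_params("wrist"); im=ctrl.get_image("wrist"); cv2.imwrite("pics/w4.png",im[:,:,::-1])
E
```

```text
t 4.12 pos [0.421  0.0344 0.2112] yaw -1.692 tilt -0.2 roll 0.004 q [-0.097 -0.449  2.102  0.003  1.485  0.024] F [ 0.4 -0.1  0.1] op 0.0255
n 2 each dr [-0.11 -0.57 -0.09]
0 [0.0081, 0.0356, 0.0018]
1 [0.0081, 0.0356, 0.0018]
```

View pics/w4.png

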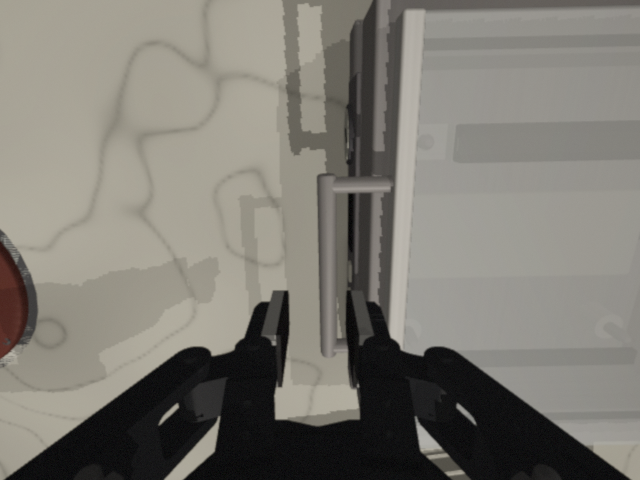

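>>> {"method": "servo_tool", "body": {
  "delta_pos": [
    [0.008,0.0355,0.002],
    [0.008,0.0355,0.002],
    [0,0,0]
  ],
  "dr": [
    [0,-0.6,0],
    [0,-0.6,0],
    [0,0,0]
  ],
  "grip": [0.3,0.3,0.3]
}}

```text
t: 4.55
tool_pos: [0.4244, 0.0207, 0.1422]
tool_rot: [-1.158, 1.263, -1.276]
contact_force: [0.4, -0.7, 0.3]
opening: 0.0254
```

```bash
python3 - <<'E'
from h import *
st(); plan([.4245,.018,.12],-.101-np.pi/2,0)
p=ctrl.camera_params("wrist"); im=ctrl.get_image("wrist"); cv2.imwrite("pics/w5.png",im[:,:,::-1])
E
```

```text
t 4.55 pos [0.4244 0.0207 0.1422] yaw -1.656 tilt -0.1 roll 0.012 q [-0.129 -0.383  2.173  0.003  1.34  -0.044] F [ 0.4 -0.7  0.3] op 0.0254
n 1 each dr [-0.68  0.92 -0.14]
0 [0.0027, 0.0222, 0.0]
```

View pics/w5.png

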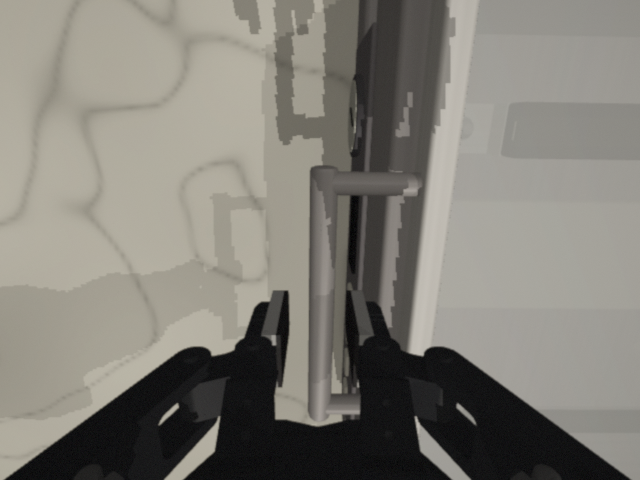

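>>> {"method": "servo_tool", "body": {
  "delta_pos": [
    [0.002,0.021,0],
    [0,0,0]
  ],
  "dr": [
    [-0.7,0.9,0],
    [0,0,0]
  ],
  "grip": [0.3,0.3]
}}

```text
t: 4.85
tool_pos: [0.4276, 0.0192, 0.1252]
tool_rot: [-1.153, 1.277, -1.284]
contact_force: [0.2, 0.2, -0.4]
opening: 0.0257
```

>>> {"method": "servo_tool", "body": {
  "delta_pos": [
    [0,0,0],
    [0,0,0],
    [0,0,0]
  ],
  "dr": [
    [0,0,0],
    [0,0,0],
    [0,0,0]
  ],
  "grip": [0.2,0.1,0.08],
  "grip_force": 20
}}

```text
t: 5.22
tool_pos: [0.4264, 0.0194, 0.1261]
tool_rot: [-1.157, 1.28, -1.282]
contact_force: [0.8, -0.4, -0.5]
opening: 0.0112
```

```bash
python3 - <<'E'
from h import *
st()
o=ctrl.get_obs();Rr=R.from_rotvec(o['tool_rot']); p0=o['tool_pos']
M=R.from_euler('z',-.101); H=np.array([.4261,.0176,.122])
arc=lambda a: M.apply([.295*(1-np.cos(a)),0,.295*np.sin(a)])
A=np.r_[np.arange(0,.79,.13)]
for a,b in zip(A[:-1],A[1:]): print(round(b,2),Rr.inv().apply(arc(b)-arc(a)).round(4), (p0+arc(b)).round(4))
E
```

```text
t 5.22 pos [0.4264 0.0194 0.1261] yaw -1.669 tilt -0.1 roll 0.004 q [-1.310e-01 -3.510e-01  2.177e+00  2.000e-03  1.312e+00 -3.200e-02] F [ 0.8 -0.4 -0.5] op 0.0112
0.13 [-0.0001 -0.0382  0.0026] [0.4289 0.0192 0.1643]
0.26 [-0.0001 -0.0376  0.0076] [0.4363 0.0184 0.2019]
0.39 [-0.     -0.0363  0.0124] [0.4485 0.0172 0.2383]
0.52 [-0.     -0.0344  0.017 ] [0.4652 0.0155 0.2727]
0.65 [-0.     -0.0319  0.0213] [0.4863 0.0133 0.3046]
0.78 [ 0.     -0.0288  0.0252] [0.5113 0.0108 0.3336]
```

>>> {"method": "servo_tool", "body": {
  "delta_pos": [
    [0,-0.02,0.001],
    [0,-0.02,0.002],
    [0,-0.02,0.004],
    [0,-0.02,0.005],
    [0,-0.019,0.006]
  ],
  "dr": [
    [0,0,0],
    [0,0,0],
    [0,0,0],
    [0,0,0],
    [0,0,0]
  ],
  "grip": [0.05,0.05,0.05,0.05,0.05]
}}

```text
t: 5.85
tool_pos: [0.4437, 0.0177, 0.2277]
tool_rot: [-1.158, 1.282, -1.28]
contact_force: [-1.0, 0.9, -1.5]
opening: 0.0106
```

```bash
cat > arc.py <<'E'
from h import *
st()
o=ctrl.get_obs();Rr=R.from_rotvec(o['tool_rot']); p0=o['tool_pos']
M=R.from_euler('z',-.101); P0=np.array([.4264,.0194,.1261])
arc=lambda a: P0+M.apply([.295*(1-np.cos(a)),0,.295*np.sin(a)])
aa=np.arcsin((p0[2]-P0[2])/.295); print("a",aa, "arc err",(p0-arc(aa)).round(4))
prev=p0
for b in aa+np.arange(1,6)*.07: print(round(b,2),Rr.inv().apply(arc(b)-prev).round(4)); prev=arc(b)
E
python3 arc.py
```

```text
t 5.85 pos [0.4437 0.0177 0.2277] yaw -1.670 tilt -0.2 roll 0.001 q [-0.13  -0.395  2.036  0.003  1.5   -0.031] F [-1.   0.9 -1.5] op 0.0106
a 0.35154967795409425 arc err [-0.0007  0.0001  0.    ]
0.42 [-0.     -0.0191  0.0085]
0.49 [-0.     -0.0185  0.0091]
0.56 [-0.     -0.0178  0.0104]
0.63 [-0.     -0.0171  0.0116]
0.7 [-0.     -0.0162  0.0128]
```

>>> {"method": "servo_tool", "body": {
  "delta_pos": [
    [0,-0.019,0.0085],
    [0,-0.0185,0.009],
    [0,-0.018,0.0105],
    [0,-0.017,0.0115],
    [0,-0.016,0.013]
  ],
  "dr": [
    [0,0,0],
    [0,0,0],
    [0,0,0],
    [0,0,0],
    [0,0,0]
  ],
  "grip": [0.05,0.05,0.05,0.05,0.05]
}}

```text
t: 6.48
tool_pos: [0.499, 0.0121, 0.3244]
tool_rot: [-1.156, 1.28, -1.281]
contact_force: [0.3, 0.1, -1.5]
opening: 0.0104
```

```bash
python3 arc.py
```

```text
t 6.47 pos [0.499  0.0121 0.3244] yaw -1.669 tilt -0.2 roll 0.003 q [-0.127 -0.29   1.798  0.003  1.631 -0.028] F [ 0.3  0.1 -1.5] op 0.0104
a 0.7369859176592942 arc err [-0.0036  0.0004  0.    ]
0.81 [ 0.0001 -0.0147  0.0181]
0.88 [-0.     -0.0137  0.0154]
0.95 [ 0.     -0.0126  0.0164]
1.02 [ 0.     -0.0114  0.0172]
1.09 [ 0.     -0.0102  0.018 ]
```

>>> {"method": "servo_tool", "body": {
  "delta_pos": [
    [0,-0.0145,0.0165],
    [0,-0.012,0.014],
    [0,0,0],
    [0,0,0]
  ],
  "dr": [
    [0,0,0],
    [0,0,0],
    [0,0,0],
    [0,0,0]
  ],
  "grip": [0.05,0.05,0.3,0.3]
}}

```text
t: 6.98
tool_pos: [0.5327, 0.0086, 0.3587]
tool_rot: [-1.151, 1.274, -1.285]
contact_force: [-0.1, 0.4, -1.0]
opening: 0.0254
```

```bash
python3 arc.py;  python3 - <<'E'
from h import *
im=ctrl.get_image("wrist"); cv2.imwrite("pics/w6.png",im[:,:,::-1])
im=ctrl.get_image("scene"); cv2.imwrite("pics/s6.png",im[:,:,::-1])
E
```

```text
t 6.97 pos [0.5327 0.0086 0.3587] yaw -1.669 tilt -0.2 roll 0.011 q [-0.125 -0.217  1.681  0.003  1.667 -0.026] F [-0.1  0.4 -1. ] op 0.0254
a 0.9083427790229405 arc err [-0.0067  0.0006  0.    ]
0.98 [-0.     -0.0119  0.0236]
1.05 [ 0.     -0.0107  0.0176]
1.12 [ 0.     -0.0095  0.0183]
1.19 [ 0.     -0.0082  0.019 ]
1.26 [ 0.     -0.0068  0.0195]
```

View pics/w6.png

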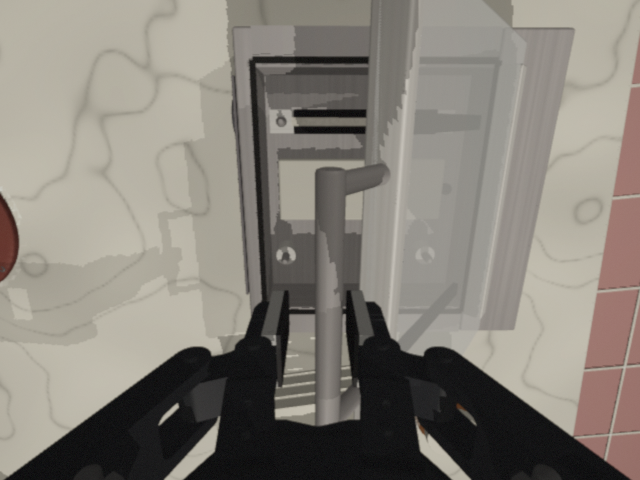

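View pics/s6.png

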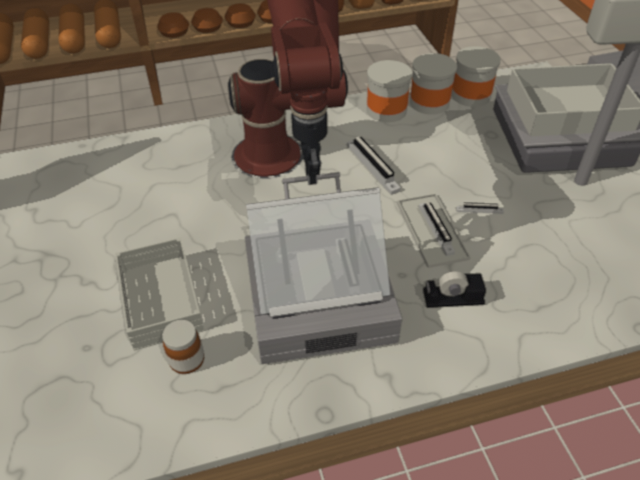

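```bash
python3 - <<'E'
from h import *
p=ctrl.camera_params("wrist"); np.save("p6.npy",p,allow_pickle=True)
t=cv2.imread("pics/w6.png")
cv2.imwrite("pics/w6z.png",np.vstack([cv2.resize(t[235:275,265:305],None,fx=7,fy=7,interpolation=cv2.INTER_CUBIC),cv2.resize(t[235:275,405:445],None,fx=7,fy=7,interpolation=cv2.INTER_CUBIC)]))
M=R.from_euler('z',-.101)
for z in (.072,.092): print(proj(p,np.array([.5833,.0016,0])+M.apply([[-.0875,-.08,z],[.0875,-.08,z]])).round(1))
E
```

```text
[[286.4 255.7]
 [425.3 255.4]]
[[285.2 261.8]
 [430.3 261.4]]
```

View pics/w6z.png

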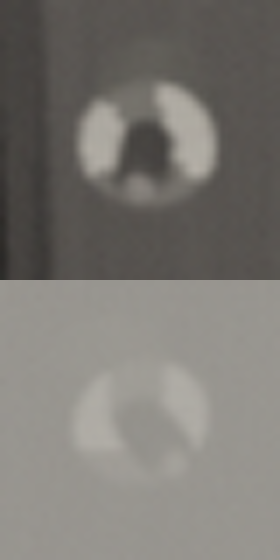

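```bash
python3 - <<'E'
from h import *
p=np.load("p6.npy",allow_pickle=True).item()
a=toz(p,[[285.7,255.3],[424.7,254.4]],.072); b=toz(p,[[284.6,261.4],[405+173.5/7-.5,235+184/7-.5]],.092)
for x in (a,b): print(x.round(4),x.mean(0).round(4),np.linalg.norm(x[1]-x[0]),np.arctan2(*(x[1]-x[0])[[1,0]]))
st(); 
# next: up and out
plan([.40,.06,.40],-.101-np.pi/2,0)
E
```

```text
[[ 0.4874 -0.0685  0.072 ]
 [ 0.6615 -0.0854  0.072 ]] [ 0.5744 -0.077   0.072 ] 0.17499482648830383 -0.09657441389370568
[[ 0.4875 -0.0686  0.092 ]
 [ 0.6611 -0.0859  0.092 ]] [ 0.5743 -0.0772  0.092 ] 0.17446650538656602 -0.09914280702710997
t 7.08 pos [0.5324 0.0087 0.3585] yaw -1.669 tilt -0.2 roll 0.010 q [-0.125 -0.218  1.682  0.003  1.667 -0.026] F [-0.5  1.4  1. ] op 0.0255
n 3 each dr [-0.2   0.04 -0.05]
0 [-0.0127, -0.0143, -0.0455]
1 [-0.0127, -0.0141, -0.0455]
2 [-0.0126, -0.014, -0.0455]
```

>>> {"method": "servo_tool", "body": {
  "delta_pos": [
    [0,-0.03,0],
    [0,-0.04,0],
    [-0.0,-0.01,-0.05],
    [-0.03,0,-0.055],
    [-0.03,0,-0.055]
  ],
  "dr": [
    [0,0,0],
    [0,0,0],
    [0,0,0],
    [0,-10,0],
    [0,-10,0]
  ],
  "grip": [0.3,0.3,0.3,0.7,0.7]
}}

```text
t: 7.7
tool_pos: [0.3697, 0.0741, 0.4345]
tool_rot: [-1.318, 1.019, -1.015]
contact_force: [0.4, 0.5, 1.4]
opening: 0.0593
```

```bash
python3 - <<'E'
from h import *
import ik
p=ctrl.camera_params("top");B=lambda q:(np.array(q)+.5)/4.8-.5+np.array([110,190])
b=toz(p,B([[474,105],[456,417]]),.015); print("bar holes",b.round(4),b.mean(0),np.arctan2(*(b[0]-b[1])[[1,0]]))
st(); q=ctrl.get_obs()['q']
for x in ([.40,.38,.24],[.36,.38,.2],[.44,.38,.12]): print(ik.ik(np.array(x),Rt(-.01,np.radians(30)),q))
plan([.38,.38,.22],-.009,30,maxrot=10.3)
E
```

```text
bar holes [[0.5526 0.3817 0.015 ]
 [0.3775 0.3832 0.015 ]] [0.46507489 0.38243038 0.015     ] -0.008551844523745331
t 7.70 pos [0.3697 0.0741 0.4345] yaw -1.313 tilt -0.2 roll 0.000 q [-0.003 -0.593  1.831  0.004  1.903 -0.259] F [0.4 0.5 1.4] op 0.0593
(array([ 0.79984121, -0.31543807,  2.01695229, -0.41868518,  1.09869873,
       -0.63311803]), np.float64(2.4980018054066022e-15))
(array([ 0.86574932, -0.33948643,  2.10375163, -0.45330712,  1.06928696,
       -0.53642128]), np.float64(3.4139358007223564e-15))
(array([ 0.74016782, -0.11082261,  2.05888903, -0.47042371,  0.8511764 ,
       -0.56837216]), np.float64(1.3684206545683253e-11))
n 8 each dr [ 2.43 -9.12 -3.22]
0 [-0.0366, 0.0269, 0.011]
1 [-0.0359, 0.0255, 0.0156]
2 [-0.0344, 0.0242, 0.0202]
3 [-0.0322, 0.0233, 0.0245]
4 [-0.0293, 0.0227, 0.0284]
5 [-0.0258, 0.0225, 0.0319]
6 [-0.0217, 0.0225, 0.0347]
7 [-0.0173, 0.023, 0.0368]
```

>>> {"method": "servo_tool", "body": {
  "delta_pos": [
    [-0.0365,0.027,0.011],
    [-0.036,0.0255,0.0155],
    [-0.0345,0.024,0.02],
    [-0.032,0.0235,0.0245],
    [-0.0295,0.0225,0.0285]
  ],
  "dr": [
    [2.4,-9.1,-3.2],
    [2.4,-9.1,-3.2],
    [2.4,-9.1,-3.2],
    [2.4,-9.1,-3.2],
    [2.4,-9.1,-3.2]
  ],
  "grip": [0.7,0.7,0.7,0.7,0.7]
}}

```text
t: 8.32
tool_pos: [0.3718, 0.2691, 0.2997]
tool_rot: [-1.514, 0.092, -0.663]
contact_force: [1.0, 0.4, 1.2]
opening: 0.0599
```

```bash
python3 - <<'E'
from h import *
st(); plan([.38,.38,.20],-.009,30,maxrot=10.3)
E
```

```text
t 8.32 pos [0.3718 0.2691 0.2997] yaw -0.472 tilt 20.1 roll 0.089 q [ 0.618 -0.536  2.042 -0.273  1.397 -0.45 ] F [1.  0.4 1.2] op 0.0599
n 3 each dr [ 2.22 -8.72 -2.86]
0 [-0.0259, 0.029, 0.0311]
1 [-0.0224, 0.0291, 0.0336]
2 [-0.0186, 0.0294, 0.0356]
```

>>> {"method": "servo_tool", "body": {
  "delta_pos": [
    [-0.026,0.029,0.031],
    [-0.0225,0.029,0.0335],
    [-0.0185,0.0295,0.0355],
    [0,0,0]
  ],
  "dr": [
    [2.2,-8.7,-2.9],
    [2.2,-8.7,-2.9],
    [2.2,-8.7,-2.9],
    [0,0,0]
  ],
  "grip": [0.7,0.7,0.7,0.7]
}}

```text
t: 8.82
tool_pos: [0.3743, 0.3828, 0.191]
tool_rot: [-1.538, -0.423, -0.402]
contact_force: [-0.4, 0.0, -0.1]
opening: 0.06
```

```bash
python3 - <<'E'
from h import *
st()
p=ctrl.camera_params("wrist"); im=ctrl.get_image("wrist"); cv2.imwrite("pics/w7.png",im[:,:,::-1]); np.save("p7.npy",p,allow_pickle=True)
im=ctrl.get_image("scene"); cv2.imwrite("pics/s7.png",im[:,:,::-1])
print(proj(p,[[.5526,.3817,.015],[.3775,.3832,.015]]).round(1))
E
```

```text
t 8.82 pos [0.3743 0.3828 0.191 ] yaw 0.011 tilt 30.1 roll -0.010 q [ 0.845 -0.306  2.092 -0.454  1.038 -0.569] F [-0.4  0.  -0.1] op 0.0600
[[316.2 256.4]
 [320.2 112.6]]
```

View pics/w7.png

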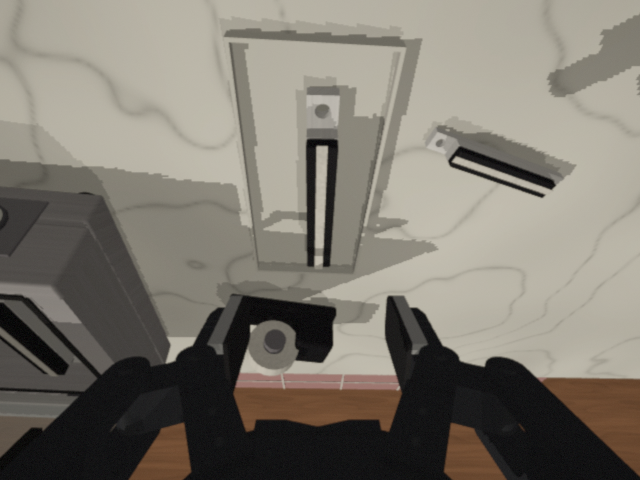

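View pics/s7.png

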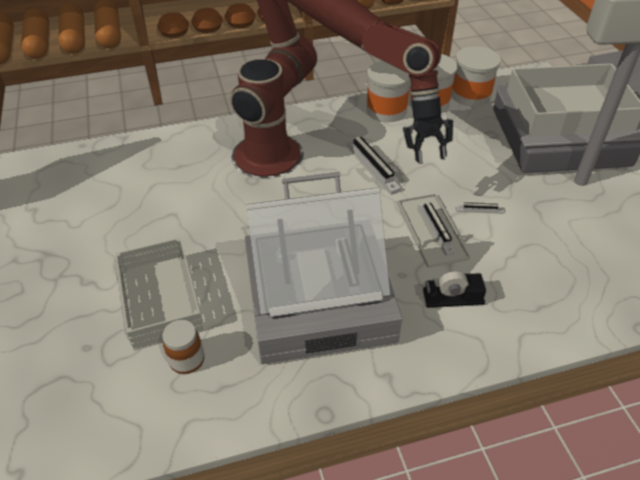

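```bash
python3 - <<'E'
from h import *
t=cv2.imread("pics/w7.png"); cv2.imwrite("pics/w7z.png",cv2.resize(t[85:275,270:380],None,fx=3.1,fy=3.1,interpolation=cv2.INTER_CUBIC))
E
```

```text
(no output)
```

View pics/w7z.png

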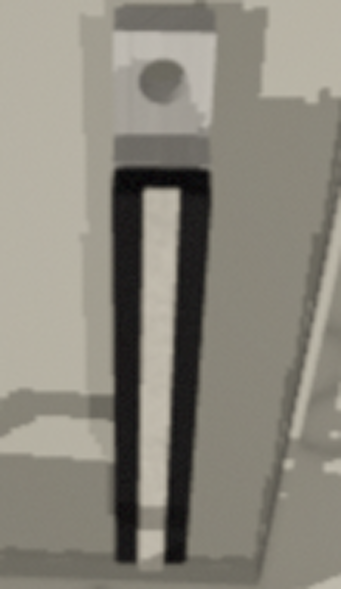

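```bash
python3 - <<'E'
from h import *
p=np.load("p7.npy",allow_pickle=True).item()
Z=lambda q:(np.array(q)+.5)/3.1-.5+np.array([270,85])
print(toz(p,Z([[161,81]]),.015).round(4))
c=toz(p,Z([[114,187],[210,187],[116,562],[186,562]]),.041); print(c.round(4))
n=c[:2].mean(0);f=c[2:].mean(0);print(n,f,(n+f)/2,np.linalg.norm(f-n),np.arctan2(*(f-n)[[1,0]]))
plan([.44,.382,.09],-.009,30)
E
```

```text
[[0.376  0.3842 0.015 ]]
[[0.3886 0.3735 0.041 ]
 [0.3882 0.396  0.041 ]
 [0.5358 0.3724 0.041 ]
 [0.5352 0.3958 0.041 ]]
[0.38836668 0.38473555 0.041     ] [0.53548423 0.38411042 0.041     ] [0.46192545 0.38442299 0.041     ] 0.147118878684191 -0.0042491785873126865
n 3 each dr [-0.09  0.33  0.14]
0 [0.0003, 0.0412, -0.0004]
1 [0.0004, 0.0411, -0.0003]
2 [0.0006, 0.0412, -0.0002]
```

```bash
python3 - <<'E'
from h import *
plan([.422,.3835,.07],-.006,30,maxstep=.048)
E
```

```text
n 3 each dr [-0.06  0.28  0.14]
0 [-0.0082, 0.0439, 0.0002]
1 [-0.0081, 0.0439, 0.0002]
2 [-0.008, 0.0439, 0.0002]
```

>>> {"method": "servo_tool", "body": {
  "delta_pos": [
    [-0.008,0.044,0],
    [-0.008,0.044,0],
    [-0.008,0.04,0],
    [0,0,0]
  ],
  "dr": [
    [0,0.3,0],
    [0,0.3,0],
    [0,0.3,0],
    [0,0,0]
  ],
  "grip": [0.53,0.53,0.53,0.53]
}}

```text
t: 9.43
tool_pos: [0.4288, 0.3847, 0.0833]
tool_rot: [-1.514, -0.412, -0.441]
contact_force: [-0.7, -0.1, 0.1]
opening: 0.0453
```

```bash
python3 - <<'E'
from h import *
st(); plan([.4405,.3835,.028],-.006,30,maxstep=.03)
p=ctrl.camera_params("wrist"); im=ctrl.get_image("wrist"); cv2.imwrite("pics/w8.png",im[:,:,::-1]); np.save("p8.npy",p,allow_pickle=True)
E
```

```text
t 9.43 pos [0.4288 0.3847 0.0833] yaw -0.014 tilt 31.2 roll 0.018 q [ 0.765 -0.074  2.098 -0.53   0.773 -0.467] F [-0.7 -0.1  0.1] op 0.0453
n 2 each dr [-0.33 -0.45  0.62]
0 [-0.0093, 0.0266, -0.001]
1 [-0.0091, 0.0268, -0.0008]
```

View pics/w8.png

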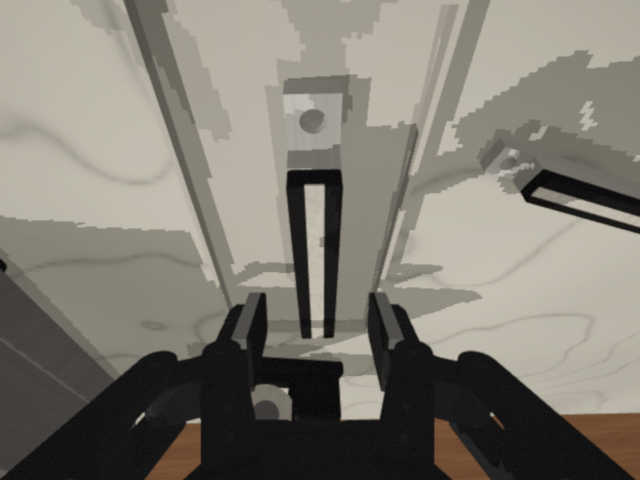

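>>> {"method": "servo_tool", "body": {
  "delta_pos": [
    [-0.009,0.0265,-0.001],
    [-0.009,0.0265,-0.001],
    [0,0,0]
  ],
  "dr": [
    [-0.4,-0.3,0.6],
    [-0.4,-0.3,0.6],
    [0,0,0]
  ],
  "grip": [0.53,0.53,0.53]
}}

```text
t: 9.85
tool_pos: [0.4476, 0.3893, 0.043]
tool_rot: [-1.516, -0.411, -0.436]
contact_force: [0.4, -1.1, 0.1]
opening: 0.0454
```

```bash
python3 - <<'E'
from h import *
st(); plan([.4405,.3835,.028],-.006,30,maxstep=.03)
E
```

```text
t 9.85 pos [0.4476 0.3893 0.043 ] yaw -0.012 tilt 31.0 roll 0.016 q [ 0.745  0.036  2.07  -0.566  0.695 -0.431] F [ 0.4 -1.1  0.1] op 0.0454
n 1 each dr [-0.62 -0.77  1.02]
0 [-0.0137, 0.0091, -0.0061]
```

>>> {"method": "servo_tool", "body": {
  "delta_pos": [
    [-0.013,0.009,-0.006],
    [0,0,0]
  ],
  "dr": [
    [-0.8,-0.5,1],
    [0,0,0]
  ],
  "grip": [0.53,0.53]
}}

```text
t: 10.1
tool_pos: [0.4423, 0.3851, 0.0329]
tool_rot: [-1.53, -0.404, -0.424]
contact_force: [0.7, 0.6, -1.1]
opening: 0.0448
```

```bash
python3 - <<'E'
from h import *
st(); plan([.4405,.3835,.028],-.006,30,maxstep=.03)
E
```

```text
t 10.10 pos [0.4423 0.3851 0.0329] yaw -0.012 tilt 30.3 roll 0.004 q [ 0.746  0.046  2.078 -0.566  0.696 -0.431] F [ 0.7  0.6 -1.1] op 0.0448
n 1 each dr [-0.01 -0.38  0.28]
0 [-0.004, 0.0033, -0.0016]
```

>>> {"method": "servo_tool", "body": {
  "delta_pos": [
    [-0.004,0.004,-0.0015],
    [0,0,0]
  ],
  "dr": [
    [0,-0.4,0.3],
    [0,0,0]
  ],
  "grip": [0.53,0.53]
}}

```text
t: 10.35
tool_pos: [0.4411, 0.3843, 0.0288]
tool_rot: [-1.531, -0.407, -0.415]
contact_force: [0.3, -0.1, 0.8]
opening: 0.0454
```

>>> {"method": "servo_tool", "body": {
  "delta_pos": [
    [0,0,0],
    [0,0,0],
    [0,0,0]
  ],
  "dr": [
    [0,0,0],
    [0,0,0],
    [0,0,0]
  ],
  "grip": [0.38,0.2,0.2],
  "grip_force": 30
}}

```text
t: 10.72
tool_pos: [0.4412, 0.3846, 0.0291]
tool_rot: [-1.531, -0.408, -0.415]
contact_force: [0.1, 0.2, -0.6]
opening: 0.0236
```

```bash
python3 - <<'E'
from h import *
st()
p=ctrl.camera_params("wrist"); im=ctrl.get_image("wrist"); cv2.imwrite("pics/w9.png",im[:,:,::-1]); np.save("p9.npy",p,allow_pickle=True)
E
```

```text
t 10.72 pos [0.4412 0.3846 0.0291] yaw -0.004 tilt 30.1 roll 0.002 q [ 0.744  0.05   2.081 -0.564  0.689 -0.438] F [ 0.1  0.2 -0.6] op 0.0236
```

View pics/w9.png

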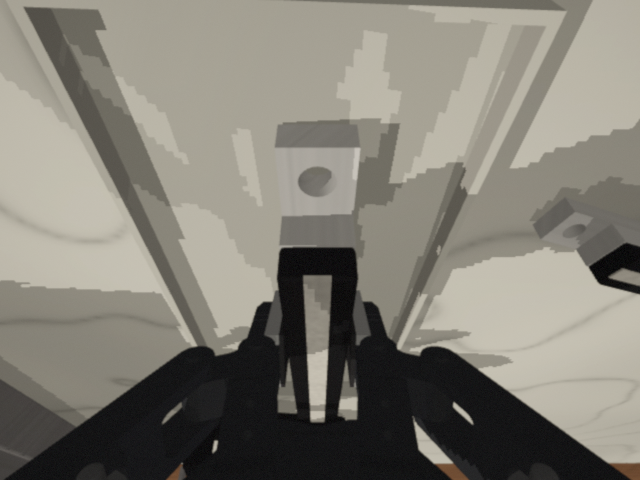

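>>> {"method": "servo_tool", "body": {
  "delta_pos": [
    [0,0,0],
    [0,-0.015,0],
    [0,-0.02,0],
    [0,0,0]
  ],
  "dr": [
    [0,0,0],
    [0,0,0],
    [0,0,0],
    [0,0,0]
  ],
  "grip": [0.15,0.15,0.15,0.15],
  "grip_force": 80
}}

```text
t: 11.28
tool_pos: [0.4196, 0.3819, 0.0567]
tool_rot: [-1.537, -0.401, -0.41]
contact_force: [0.7, -1.0, -5.9]
opening: 0.0231
```

```bash
python3 - <<'E'
from h import *
p9=np.load("p9.npy",allow_pickle=True).item()
hole=toz(p9,[[316,182]],.015)[0]; print("hole world",hole)
T9=(np.array([.4412,.3846,.0291]),R.from_rotvec([-1.531,-.408,-.415]))
print("hole in tool",T9[1].inv().apply(hole-T9[0]).round(4))
st()
p=ctrl.camera_params("wrist"); im=ctrl.get_image("wrist"); cv2.imwrite("pics/w10.png",im[:,:,::-1]); np.save("p10.npy",p,allow_pickle=True)
E
```

```text
hole world [0.37643324 0.3844588  0.015     ]
hole in tool [-0.0631 -0.0203 -0.0004]
t 11.28 pos [0.4196 0.3819 0.0567] yaw -0.007 tilt 29.6 roll -0.003 q [ 0.771 -0.035  2.107 -0.531  0.76  -0.461] F [ 0.7 -1.  -5.9] op 0.0231
```

View pics/w10.png

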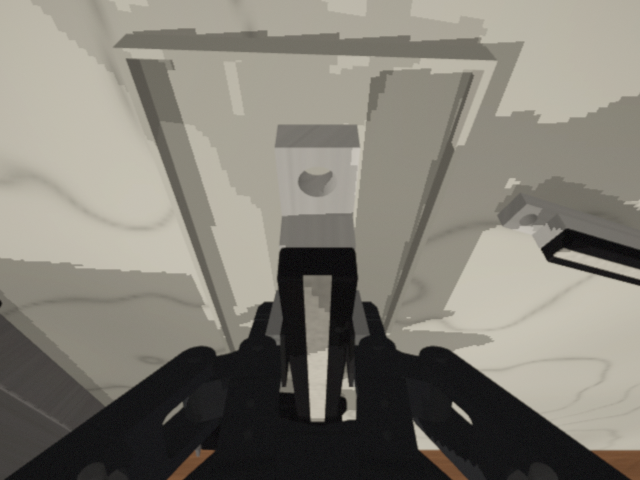

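```bash
python3 - <<'E'
from h import *
import ik
q=ctrl.get_obs()['q']
for x in ([.42,.38,.2],[.43,.2,.2],[.43,.1,.2],[.43,0,.2],[.44,-.065,.2],[.48,-.068,.17],[.5518,-.0748,.15],[.5518,-.0748,.098]):
    q,e=ik.ik(np.array(x),Rt(-.05,np.radians(30)),q); print(x,q.round(2),round(e,5))
plan([.43,.37,.19],-.02,30,maxstep=.05)
E
```

```text
[0.42, 0.38, 0.2] [ 0.78 -0.23  2.02 -0.44  1.03 -0.57] 0.0
[0.43, 0.2, 0.2] [ 0.4  -0.6   2.28 -0.26  1.   -1.03] 0.0
[0.43, 0.1, 0.2] [ 0.11 -0.78  2.38 -0.09  1.03 -1.39] 0.0
[0.43, 0, 0.2] [-0.23 -0.86  2.42  0.1   1.07 -1.78] 0.0
[0.44, -0.065, 0.2] [-0.43 -0.79  2.38  0.21  1.07 -2.  ] 0.0
[0.48, -0.068, 0.17] [-0.39 -0.6   2.33  0.21  0.92 -1.99] 0.0
[0.5518, -0.0748, 0.15] [-0.34 -0.33  2.19  0.2   0.79 -1.96] 0.0
[0.5518, -0.0748, 0.098] [-0.34 -0.25  2.22  0.23  0.68 -2.  ] 0.0
n 3 each dr [-0.05  0.25 -0.14]
0 [0.0252, -0.0372, -0.0039]
1 [0.0253, -0.0371, -0.0039]
2 [0.0255, -0.037, -0.0038]
```

Feasible all along. Lift, then sweep.

>>> {"method": "servo_tool", "body": {
  "delta_pos": [
    [0.02,-0.035,0],
    [0.025,-0.037,-0.004],
    [0.0255,-0.037,-0.004],
    [0.015,-0.02,-0.02]
  ],
  "dr": [
    [0,0.2,0],
    [0,0.2,0],
    [0,0.2,0],
    [0,0,0]
  ],
  "grip": [0.15,0.15,0.15,0.15]
}}

```text
t: 11.82
tool_pos: [0.4258, 0.3498, 0.2041]
tool_rot: [-1.55, -0.383, -0.404]
contact_force: [0.4, -0.6, -5.4]
opening: 0.0229
```

```bash
python3 - <<'E'
from h import *
st(); plan([.435,-.06,.20],-.099,30,maxstep=.045)
E
```

```text
t 11.82 pos [0.4258 0.3498 0.2041] yaw -0.016 tilt 28.7 roll -0.011 q [ 0.71  -0.294  2.055 -0.39   1.034 -0.705] F [ 0.4 -0.6 -5.4] op 0.0229
n 10 each dr [-0.18  0.44 -0.13]
0 [0.001, 0.0015, -0.041]
1 [0.0013, 0.0017, -0.0409]
2 [0.0016, 0.0018, -0.0409]
3 [0.0019, 0.0019, -0.0409]
4 [0.0022, 0.0021, -0.0409]
5 [0.0025, 0.0022, -0.0409]
6 [0.0028, 0.0023, -0.0408]
7 [0.0032, 0.0024, -0.0408]
8 [0.0035, 0.0026, -0.0408]
9 [0.0037, 0.0027, -0.0407]
```

>>> {"method": "servo_tool", "body": {
  "delta_pos": [
    [0.001,0.0015,-0.041],
    [0.0015,0.0015,-0.041],
    [0.0015,0.002,-0.041],
    [0.002,0.002,-0.041],
    [0.002,0.002,-0.041]
  ],
  "dr": [
    [-0.2,0.4,-0.1],
    [-0.2,0.4,-0.1],
    [-0.2,0.4,-0.1],
    [-0.2,0.4,-0.1],
    [-0.2,0.4,-0.1]
  ],
  "grip": [0.15,0.15,0.15,0.15,0.15]
}}

```text
t: 12.45
tool_pos: [0.428, 0.1389, 0.1985]
tool_rot: [-1.561, -0.356, -0.434]
contact_force: [0.4, -0.1, -5.7]
opening: 0.0231
```

```bash
python3 - <<'E'
from h import *
st(); plan([.435,-.06,.20],-.099,30,maxstep=.045)
E
```

```text
t 12.45 pos [0.428  0.1389 0.1985] yaw -0.054 tilt 28.8 roll -0.014 q [ 0.237 -0.704  2.334 -0.175  1.037 -1.23 ] F [ 0.4 -0.1 -5.7] op 0.0231
n 5 each dr [-0.12  0.53 -0.24]
0 [0.003, 0.0019, -0.0397]
1 [0.0033, 0.002, -0.0396]
2 [0.0037, 0.0021, -0.0396]
3 [0.0041, 0.0022, -0.0395]
4 [0.0044, 0.0024, -0.0395]
```

>>> {"method": "servo_tool", "body": {
  "delta_pos": [
    [0.003,0.002,-0.0395],
    [0.0035,0.002,-0.0395],
    [0.0035,0.002,-0.0395],
    [0.004,0.002,-0.0395],
    [0.0045,0.0025,-0.0395]
  ],
  "dr": [
    [-0.1,0.5,-0.2],
    [-0.1,0.5,-0.2],
    [-0.1,0.5,-0.2],
    [-0.1,0.5,-0.2],
    [-0.1,0.5,-0.2]
  ],
  "grip": [0.15,0.15,0.15,0.15,0.15]
}}

```text
t: 13.08
tool_pos: [0.4289, -0.0667, 0.1907]
tool_rot: [-1.562, -0.322, -0.47]
contact_force: [0.4, -0.2, -4.4]
opening: 0.0227
```

```bash
python3 - <<'E'
from h import *
st(); plan([.47,-.067,.185],-.099,30.1,maxstep=.025)
p=ctrl.camera_params("wrist"); im=ctrl.get_image("wrist"); cv2.imwrite("pics/w11.png",im[:,:,::-1]); np.save("p11.npy",p,allow_pickle=True)
E
```

```text
t 13.07 pos [ 0.4289 -0.0667  0.1907] yaw -0.097 tilt 28.9 roll -0.005 q [-0.419 -0.818  2.406  0.17   1.076 -1.938] F [ 0.4 -0.2 -4.4] op 0.0227
n 2 each dr [ 0.1   0.11 -0.61]
0 [0.0165, 0.0123, 0.0019]
1 [0.0164, 0.0126, 0.0019]
```

View pics/w11.png

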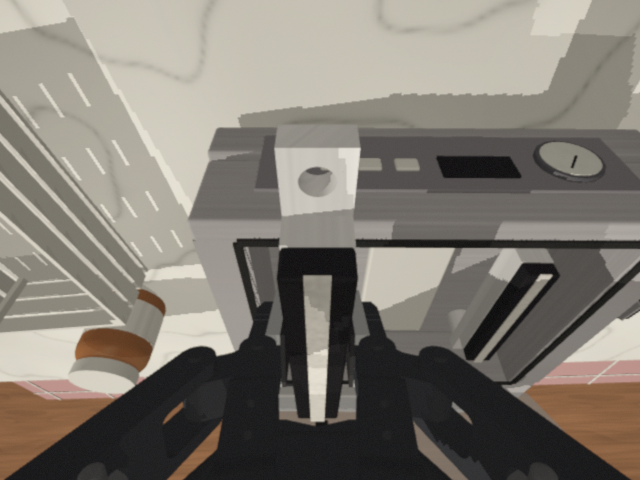

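>>> {"method": "servo_tool", "body": {
  "delta_pos": [
    [0.0165,0.0125,0.002],
    [0.0165,0.0125,0.002],
    [0,0,0]
  ],
  "dr": [
    [0.1,0.1,-0.7],
    [0.1,0.1,-0.7],
    [0,0,0]
  ],
  "grip": [0.15,0.15,0.15]
}}

```text
t: 13.5
tool_pos: [0.4672, -0.0749, 0.1795]
tool_rot: [-1.566, -0.322, -0.492]
contact_force: [-1.2, 0.5, -4.8]
opening: 0.0228
```

```bash
python3 - <<'E'
from h import *
st(); plan([.535,-.0735,.15],-.099,30.1,maxstep=.025)
E
```

```text
t 13.50 pos [ 0.4672 -0.0749  0.1795] yaw -0.112 tilt 29.7 roll -0.006 q [-0.391 -0.659  2.345  0.161  0.96  -1.911] F [-1.2  0.5 -4.8] op 0.0228
n 3 each dr [ 0.23 -0.16 -0.15]
0 [0.0146, 0.0196, 0.003]
1 [0.0146, 0.0196, 0.0029]
2 [0.0145, 0.0197, 0.0029]
```

>>> {"method": "servo_tool", "body": {
  "delta_pos": [
    [0.0145,0.0195,0.003],
    [0.0145,0.0195,0.003],
    [0.0145,0.0195,0.003],
    [0,0,0]
  ],
  "dr": [
    [0.2,-0.3,-0.2],
    [0.2,-0.3,-0.2],
    [0.2,-0.2,-0.2],
    [0,0,0]
  ],
  "grip": [0.15,0.15,0.15,0.15]
}}

```text
t: 14.0
tool_pos: [0.5319, -0.0718, 0.1452]
tool_rot: [-1.561, -0.337, -0.476]
contact_force: [-0.6, -0.0, -6.0]
opening: 0.0226
```

```bash
python3 - <<'E'
from h import *
st(); plan([.5518,-.0748,.145],-.099,30.1,maxstep=.025)
p=ctrl.camera_params("wrist"); im=ctrl.get_image("wrist"); cv2.imwrite("pics/w12.png",im[:,:,::-1]); np.save("p12.npy",p,allow_pickle=True)
im=ctrl.get_image("scene"); cv2.imwrite("pics/s12.png",im[:,:,::-1])
E
```

```text
t 14.00 pos [ 0.5319 -0.0718  0.1452] yaw -0.092 tilt 29.6 roll -0.006 q [-0.329 -0.392  2.235  0.156  0.799 -1.89 ] F [-0.6 -0.  -6. ] op 0.0226
n 1 each dr [ 0.08  0.52 -0.47]
0 [0.0173, 0.0101, -0.0011]
```

View pics/w12.png

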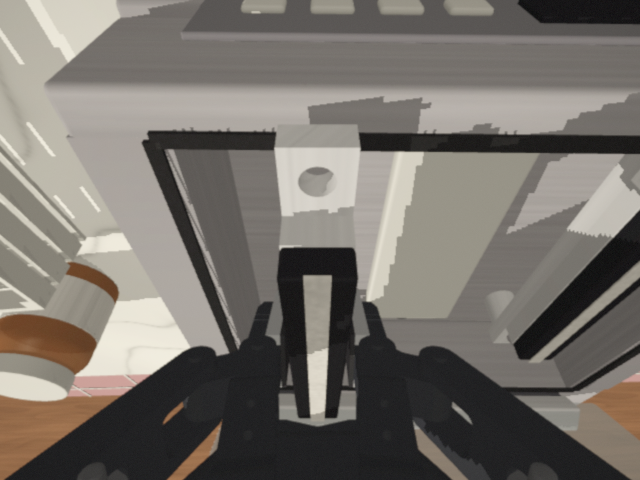

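View pics/s12.png

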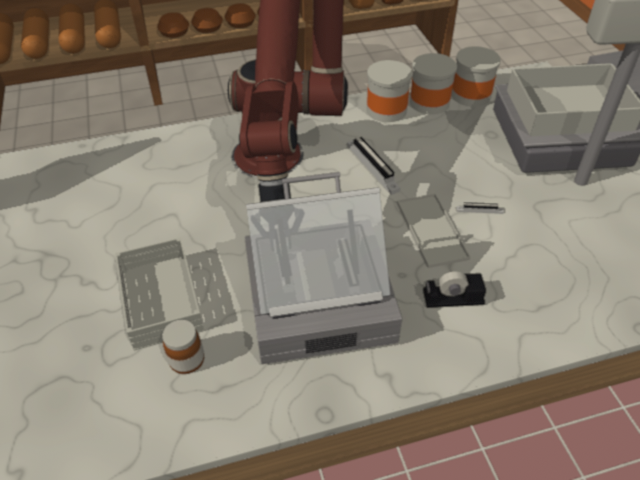

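>>> {"method": "servo_tool", "body": {
  "delta_pos": [
    [0.013,0.015,-0.001],
    [0,0,0]
  ],
  "dr": [
    [0.1,0.4,-0.5],
    [0,0,0]
  ],
  "grip": [0.15,0.15]
}}

```text
t: 14.35
tool_pos: [0.5494, -0.0747, 0.1404]
tool_rot: [-1.557, -0.341, -0.49]
contact_force: [-0.2, 0.3, -5.3]
opening: 0.0228
```

```bash
cat > look.py <<'E'
import sys
from h import *
st(); plan([.5518,-.0748,float(sys.argv[2])],-.099,30.1,maxstep=.025)
p=ctrl.camera_params("wrist"); im=ctrl.get_image("wrist")[:,:,::-1]; n=sys.argv[1]; cv2.imwrite(f"pics/{n}.png",im); np.save(f"p_{n}.npy",p,allow_pickle=True)
z=cv2.resize(im[110:260,230:400],None,fx=4,fy=4,interpolation=cv2.INTER_CUBIC); cv2.imwrite(f"pics/{n}z.png",z)
S=np.array([.5744,-.077,0]);M=R.from_euler('z',-.099)
print("pin tip, base px",proj(p,S+M.apply([[-.0875,0,.092],[-.0875,0,.072],[.0875,0,.092]])).round(1))
E
python3 look.py w13 .13
```

```text
t 14.35 pos [ 0.5494 -0.0747  0.1404] yaw -0.097 tilt 30.3 roll -0.002 q [-0.324 -0.336  2.205  0.163  0.761 -1.886] F [-0.2  0.3 -5.3] op 0.0228
n 1 each dr [0.04 0.13 0.17]
0 [-0.0032, 0.0102, 0.0002]
pin tip, base px [[318.5 127.9]
 [318.5 101.3]
 [317.6 336.1]]
```

View pics/w13z.png

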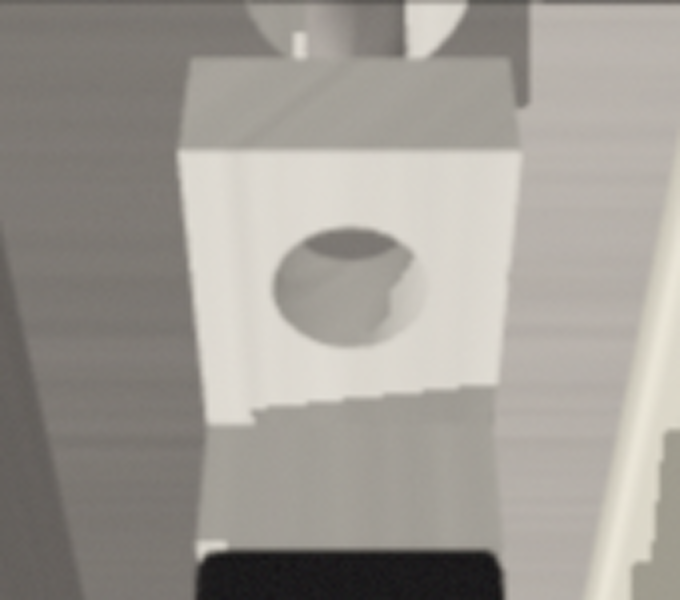

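```bash
python3 - <<'E'
import cv2
t=cv2.imread("pics/w13.png"); cv2.imwrite("pics/w13y.png",cv2.resize(t[70:210,250:390],None,fx=4.2,fy=4.2,interpolation=cv2.INTER_CUBIC))
E
```

```text
(no output)
```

View pics/w13y.png

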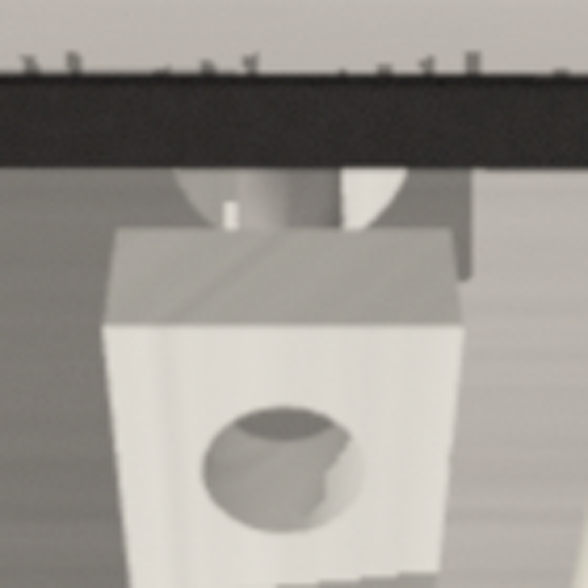

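```bash
python3 - <<'E'
from h import *
p=np.load("p_w13.npy",allow_pickle=True).item()
S=np.array([.5744,-.077,0]);M=R.from_euler('z',-.099)
t=np.linspace(0,2*np.pi,721)
for dx in (-.003,-.0015,0,.0015,.003):
    c=proj(p,S+M.apply(np.c_[-.0875+dx+.012*np.cos(t),.012*np.sin(t),0*t+.072])); z=(c-[250,70]+.5)*4.2-.5
    out=[]
    for r in (168,200,220): 
        s=np.where(np.diff(np.sign(z[:,1]-r))!=0)[0]; out.append(z[s,0].round(0).tolist())
    print(dx,out)
# hole px if at home relative
o=ctrl.get_obs(); r=R.from_rotvec(o['tool_rot']); h=o['tool_pos']+r.apply([-.0631,-.0203,-.0004]); print("hole",h,"pin",(S+M.apply([-.0875,0,.092])), "diff in machine axes",M.inv().apply(h-(S+M.apply([-.0875,0,.092]))).round(4))
E
```

```text
-0.003 [[388.0, 190.0], [350.0, 228.0], []]
-0.0015 [[396.0, 181.0], [369.0, 208.0], [335.0, 243.0]]
0 [[403.0, 176.0], [383.0, 195.0], [360.0, 217.0]]
0.0015 [[407.0, 172.0], [392.0, 186.0], [375.0, 202.0]]
0.003 [[408.0, 170.0], [399.0, 179.0], [386.0, 191.0]]
hole [ 0.48480328 -0.06880992  0.12638115] pin [ 0.48732844 -0.06835164  0.092     ] diff in machine axes [-0.0025 -0.0007  0.0344]
```

```bash
sed -i 's/.5518,-.0748/.5523,-.0743/; s/S=np.array(\[.5744,-.077,0\])/S=np.array([.5748,-.077,0])/' look.py; cat >> look.py <<'E'
o=ctrl.get_obs(); r=R.from_rotvec(o['tool_rot']); h=o['tool_pos']+r.apply([-.0631,-.0203,-.0004]); print("hole-pin in machine axes",M.inv().apply(h-(S+M.apply([-.0875,0,.092]))).round(4), "world force",o['contact_force'],"torque",o['wrist_torque'])
E
python3 - <<'E'
from h import *
plan([.5523,-.0743,.125],-.099,30.1,maxstep=.025)
E
```

```text
n 1 each dr [0.04 0.14 0.19]
0 [-0.0053, 0.015, 0.0007]
```

>>> {"method": "servo_tool", "body": {
  "delta_pos": [
    [-0.005,0.015,0.0005],
    [0,0,0]
  ],
  "dr": [
    [0,0.1,0.1],
    [0,0,0]
  ],
  "grip": [0.15,0.15]
}}

```text
t: 14.65
tool_pos: [0.5516, -0.0744, 0.1245]
tool_rot: [-1.557, -0.338, -0.489]
contact_force: [-0.5, 0.1, -5.7]
opening: 0.023
```

```bash
python3 look.py w14 .122
```

```text
t 14.65 pos [ 0.5516 -0.0744  0.1245] yaw -0.099 tilt 30.2 roll -0.001 q [-0.321 -0.305  2.21   0.166  0.727 -1.888] F [-0.5  0.1 -5.7] op 0.0230
n 1 each dr [0.05 0.05 0.07]
0 [-0.0006, 0.0025, 0.0001]
pin tip, base px [[316.7 148.8]
 [316.8 118. ]
 [317.  356.1]]
hole-pin in machine axes [ 0.0003 -0.0003  0.0196] world force [ 0.22102023 -0.06520428 -4.72521035] torque [ 0.03298132  0.72799903 -0.00973047]
```

View pics/w14z.png

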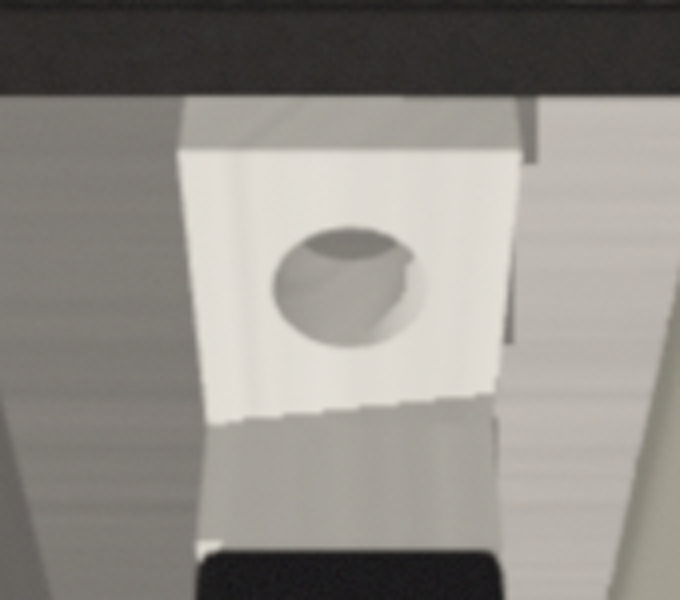

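>>> {"method": "servo_tool", "body": {
  "delta_pos": [
    [-0.0013,0.0022,0.0003],
    [-0.0013,0.0022,0],
    [-0.0013,0.0022,0],
    [-0.001,0.0017,0]
  ],
  "dr": [
    [0,0,0],
    [0,0,0],
    [0,0,0],
    [0,0,0]
  ],
  "grip": [0.15,0.15,0.15,0.15]
}}

```text
t: 15.2
tool_pos: [0.5527, -0.0745, 0.1166]
tool_rot: [-1.557, -0.341, -0.493]
contact_force: [0.7, -0.7, -5.0]
opening: 0.0225
```

```bash
python3 look.py w15 .112
```

```text
t 15.20 pos [ 0.5527 -0.0745  0.1166] yaw -0.099 tilt 30.4 roll -0.002 q [-0.32  -0.29   2.215  0.17   0.704 -1.893] F [ 0.7 -0.7 -5. ] op 0.0225
n 1 each dr [0.1  0.06 0.3 ]
0 [-0.0027, 0.0037, 0.0001]
pin tip, base px [[316.7 160.2]
 [316.8 126.5]
 [317.1 365.8]]
hole-pin in machine axes [ 0.0004 -0.0001  0.0098] world force [-0.05303305  0.67294982 -6.30759213] torque [ 0.14131139  0.80673809 -0.00424282]
```

View pics/w15z.png

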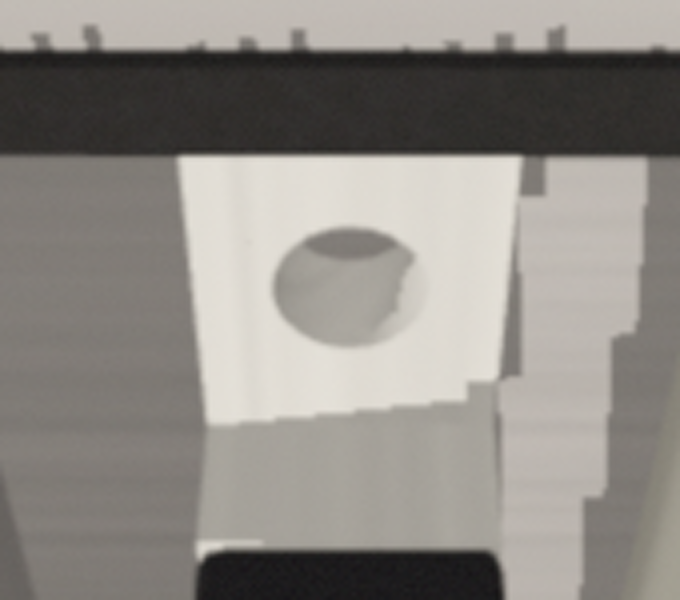

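>>> {"method": "servo_tool", "body": {
  "delta_pos": [
    [-0.0015,0.002,0],
    [-0.0013,0.0018,0],
    [-0.0012,0.0018,0]
  ],
  "dr": [
    [0,0,0.2],
    [0,0,0],
    [0,0,0]
  ],
  "grip": [0.15,0.15,0.15]
}}

```text
t: 15.62
tool_pos: [0.5521, -0.0745, 0.1092]
tool_rot: [-1.558, -0.339, -0.49]
contact_force: [0.8, 0.4, -6.3]
opening: 0.023
```

```bash
python3 look.py w16 .108
```

```text
t 15.62 pos [ 0.5521 -0.0745  0.1092] yaw -0.099 tilt 30.2 roll -0.002 q [-0.32  -0.278  2.218  0.171  0.692 -1.896] F [ 0.8  0.4 -6.3] op 0.0230
n 1 each dr [0.1  0.07 0.09]
0 [-0.0005, 0.0012, 0.0002]
pin tip, base px [[316.7 175.9]
 [316.9 139.6]
 [317.1 377.4]]
hole-pin in machine axes [-0.0003 -0.0001  0.0027] world force [-0.30535254 -1.12061831 -4.79272197] torque [ 0.08021195  0.57170227 -0.01531866]
```

View pics/w16z.png

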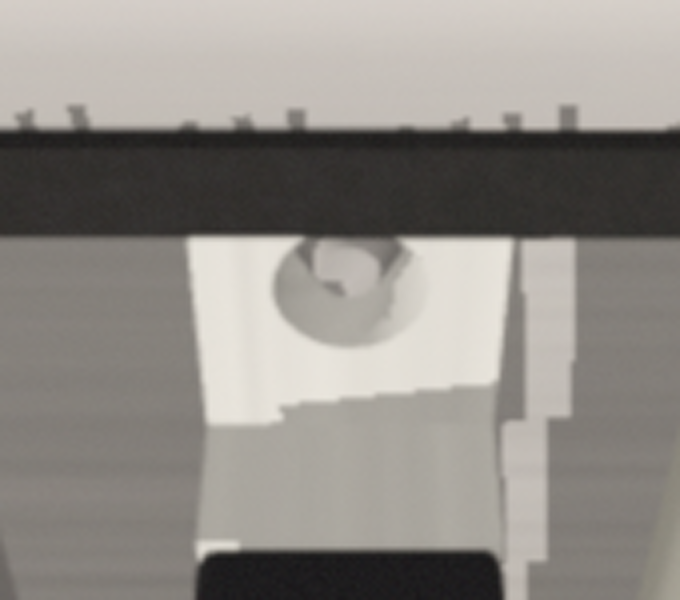

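>>> {"method": "servo_tool", "body": {
  "delta_pos": [
    [-0.0008,0.0019,0.0001],
    [-0.001,0.0018,0],
    [-0.001,0.0018,0]
  ],
  "dr": [
    [0,0,0],
    [0,0,0],
    [0,0,0]
  ],
  "grip": [0.15,0.15,0.15]
}}

```text
t: 16.05
tool_pos: [0.5524, -0.0744, 0.1024]
tool_rot: [-1.558, -0.338, -0.489]
contact_force: [-0.2, -0.7, -5.2]
opening: 0.023
```

```bash
python3 look.py w17 .103
```

```text
t 16.05 pos [ 0.5524 -0.0744  0.1024] yaw -0.099 tilt 30.2 roll -0.002 q [-0.32  -0.266  2.221  0.174  0.677 -1.899] F [-0.2 -0.7 -5.2] op 0.0230
n 1 each dr [0.1  0.06 0.07]
0 [0.0002, -0.0005, 0.0001]
pin tip, base px [[316.3 189.6]
 [316.5 150.4]
 [316.9 387.6]]
hole-pin in machine axes [-0.0001  0.     -0.0041] world force [ 1.10281306  0.03576889 -5.51761913] torque [ 0.08900222  0.77981804 -0.02001649]
```

View pics/w17z.png

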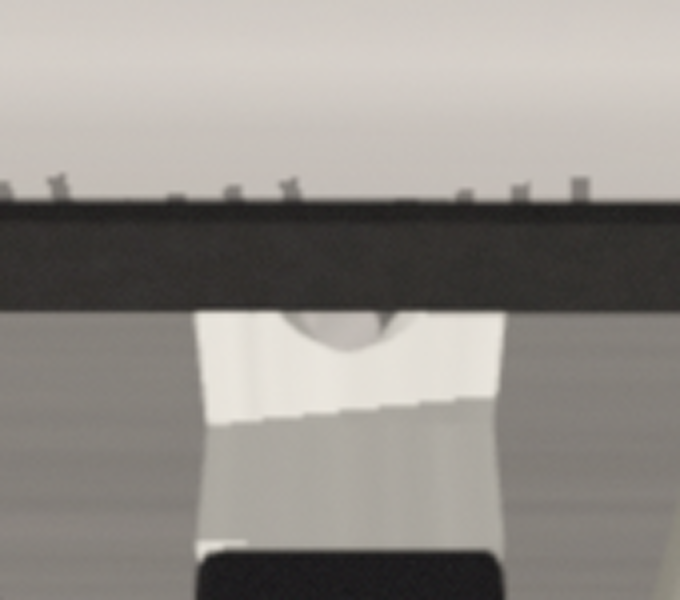

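>>> {"method": "servo_tool", "body": {
  "delta_pos": [
    [-0.0006,0.0012,0],
    [-0.0006,0.0012,0]
  ],
  "dr": [
    [0,0,0],
    [0,0,0]
  ],
  "grip": [0.15,0.15]
}}

```text
t: 16.35
tool_pos: [0.5524, -0.0744, 0.0993]
tool_rot: [-1.558, -0.338, -0.489]
contact_force: [-0.9, -0.0, -5.5]
opening: 0.0228
```

>>> {"method": "servo_tool", "body": {
  "delta_pos": [
    [-0.0005,0.0009,0],
    [0,0,0]
  ],
  "dr": [
    [0,0,0],
    [0,0,0]
  ],
  "grip": [0.15,0.15]
}}

```text
t: 16.6
tool_pos: [0.5525, -0.0744, 0.0983]
tool_rot: [-1.558, -0.338, -0.489]
contact_force: [-0.3, 0.2, -4.9]
opening: 0.0225
```

>>> {"method": "servo_tool", "body": {
  "delta_pos": [
    [-0.0004,0.0007,0],
    [0,0,0]
  ],
  "dr": [
    [0,0,0],
    [0,0,0]
  ],
  "grip": [0.15,0.15]
}}

```text
t: 16.85
tool_pos: [0.553, -0.0745, 0.0983]
tool_rot: [-1.558, -0.339, -0.49]
contact_force: [0.0, 0.4, -5.4]
opening: 0.0227
```

>>> {"method": "servo_tool", "body": {
  "delta_pos": [
    [-0.0003,0.0005,0],
    [0,0,0]
  ],
  "dr": [
    [0,0,0],
    [0,0,0]
  ],
  "grip": [0.15,0.15]
}}

```text
t: 17.1
tool_pos: [0.5533, -0.0746, 0.0982]
tool_rot: [-1.558, -0.34, -0.491]
contact_force: [-0.4, 0.1, -4.3]
opening: 0.0227
```

>>> {"method": "servo_tool", "body": {
  "delta_pos": [
    [-0.0013,0.0007,0.0001],
    [0,0,0]
  ],
  "dr": [
    [0,0,0],
    [0,0,0]
  ],
  "grip": [0.15,0.15]
}}

```text
t: 17.35
tool_pos: [0.5533, -0.0746, 0.0983]
tool_rot: [-1.558, -0.341, -0.492]
contact_force: [-1.1, 0.8, -2.4]
opening: 0.0225
```

```bash
python3 look.py w18 .0975
```

```text
t 17.35 pos [ 0.5533 -0.0746  0.0983] yaw -0.099 tilt 30.4 roll -0.002 q [-0.32  -0.257  2.223  0.178  0.663 -1.904] F [-1.1  0.8 -2.4] op 0.0225
n 1 each dr [0.12 0.07 0.29]
0 [-0.0013, 0.0001, 0.0002]
pin tip, base px [[316.6 196.9]
 [316.9 155.5]
 [317.1 392.9]]
hole-pin in machine axes [ 0.0012 -0.0002 -0.0082] world force [-1.06295673  0.31000305 -1.88838662] torque [0.20035349 0.81294098 0.01022589]
```

View pics/w18.png

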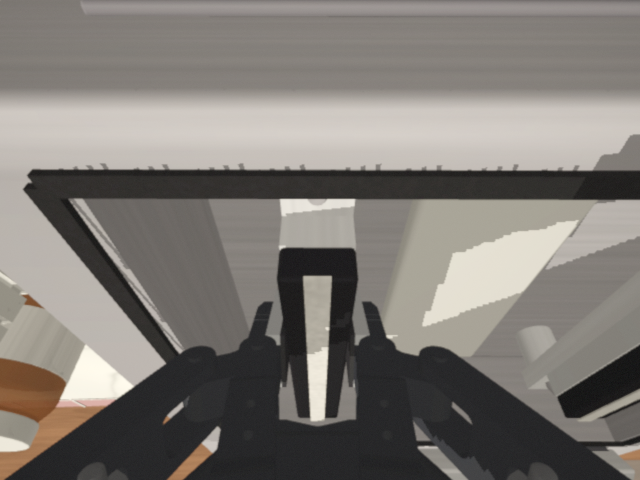

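>>> {"method": "servo_tool", "body": {
  "delta_pos": [
    [-0.0007,-0.0003,0],
    [0,0,0]
  ],
  "dr": [
    [0,0,0],
    [0,0,0]
  ],
  "grip": [0.15,0.15]
}}

```text
t: 17.65
tool_pos: [0.553, -0.0747, 0.0984]
tool_rot: [-1.558, -0.342, -0.494]
contact_force: [-0.9, -0.4, -2.0]
opening: 0.0225
```

>>> {"method": "servo_tool", "body": {
  "delta_pos": [
    [0,0,0],
    [0,0,0],
    [0,0,0]
  ],
  "dr": [
    [0,0,0],
    [0,0,0],
    [0,0,0]
  ],
  "grip": [0.3,0.38,0.38],
  "grip_force": 30
}}

```text
t: 18.02
tool_pos: [0.5549, -0.0755, 0.1007]
tool_rot: [-1.559, -0.347, -0.498]
contact_force: [0.8, 0.2, -0.5]
opening: 0.0321
```

```bash
python3 look.py w19 .0975
```

```text
t 18.02 pos [ 0.5549 -0.0755  0.1007] yaw -0.100 tilt 30.8 roll -0.004 q [-0.32  -0.26   2.222  0.178  0.659 -1.904] F [ 0.8  0.2 -0.5] op 0.0321
n 1 each dr [0.22 0.07 0.7 ]
0 [-0.0039, 0.0014, 0.0009]
pin tip, base px [[318.9 188. ]
 [319.  147.2]
 [318.3 386.9]]
hole-pin in machine axes [ 0.003  -0.0008 -0.0061] world force [0.47929282 0.93276303 0.47806112] torque [ 0.01707019  0.27639079 -0.00411192]
```

View pics/w19.png

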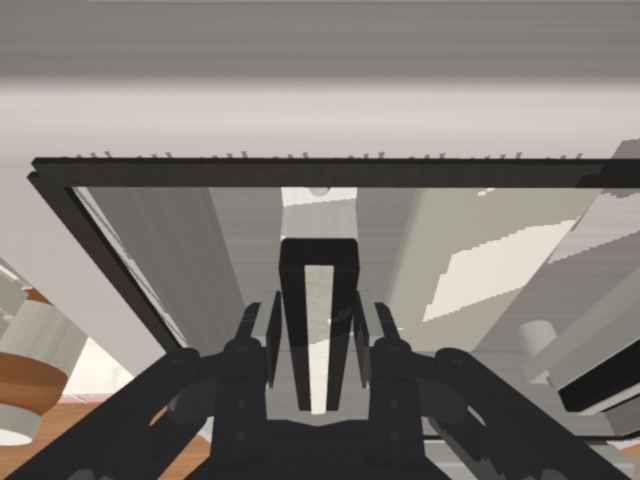

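>>> {"method": "servo_tool", "body": {
  "delta_pos": [
    [0,-0.015,0.0008],
    [0,-0.03,0],
    [0,-0.04,0],
    [0,0,0]
  ],
  "dr": [
    [0,0,0],
    [0,0,0],
    [0,0,0],
    [0,0,0]
  ],
  "grip": [0.4,0.4,0.4,0.4]
}}

```text
t: 18.58
tool_pos: [0.5112, -0.0701, 0.1767]
tool_rot: [-1.559, -0.348, -0.5]
contact_force: [0.4, 0.4, 0.4]
opening: 0.0341
```

```bash
python3 look.py w20 .15; python3 - <<'E'
from h import *
im=ctrl.get_image("scene"); cv2.imwrite("pics/s20.png",im[:,:,::-1])
im=ctrl.get_image("top"); cv2.imwrite("pics/t20.png",im[:,:,::-1])
p=np.load("p_w20.npy",allow_pickle=True).item()
S=np.array([.5748,-.077,0]);M=R.from_euler('z',-.099)
print("expected block top corners",proj(p,S+M.apply([[-.073,.012,.110],[-.073,-.012,.110],[.073,.012,.110],[.073,-.012,.110]])).round(1))
print("lug outer top, hole top",proj(p,S+M.apply([[-.1,.012,.084],[-.1,-.012,.084],[-.0875,0,.092],[.0875,0,.092],[.1,.012,.084],[.1,-.012,.084]])).round(1))
E
```

```text
t 18.57 pos [ 0.5112 -0.0701  0.1767] yaw -0.100 tilt 30.9 roll -0.004 q [-0.343 -0.515  2.268  0.158  0.868 -1.885] F [0.4 0.4 0.4] op 0.0341
n 2 each dr [0.13 0.04 0.4 ]
0 [0.0109, 0.0221, 0.0]
1 [0.011, 0.022, 0.0]
pin tip, base px [[317.1 154.4]
 [317.3 132.7]
 [317.5 315.4]]
hole-pin in machine axes [-0.0418  0.0004  0.0676] world force [-0.07722653 -0.07104892  0.03554601] torque [-0.04045101  0.23523128 -0.02290583]
expected block top corners [[340.  198.4]
 [294.  198.3]
 [331.7 326.6]
 [303.  326.5]]
lug outer top, hole top [[340.6 124.8]
 [293.7 124.7]
 [317.1 154.4]
 [317.5 315.4]
 [330.3 314.2]
 [304.8 314.1]]
```

View pics/w20.png

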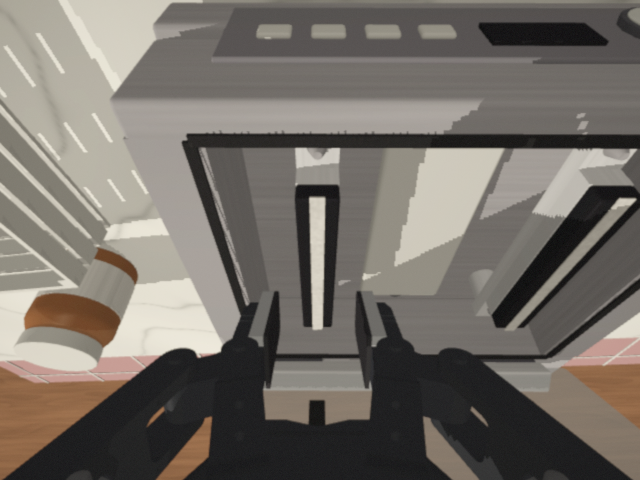

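View pics/s20.png

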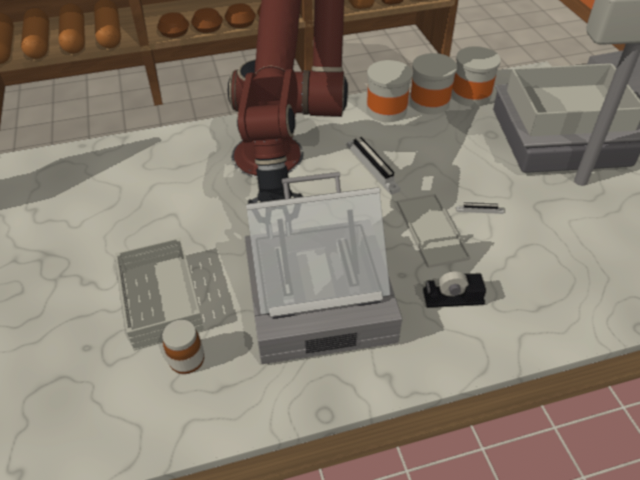

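```bash
python3 - <<'E'
import cv2
t=cv2.imread("pics/w20.png"); cv2.imwrite("pics/w20z.png",cv2.resize(t[140:350,270:365],None,fx=2.8,fy=2.8,interpolation=cv2.INTER_CUBIC))
E
```

```text
(no output)
```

View pics/w20z.png

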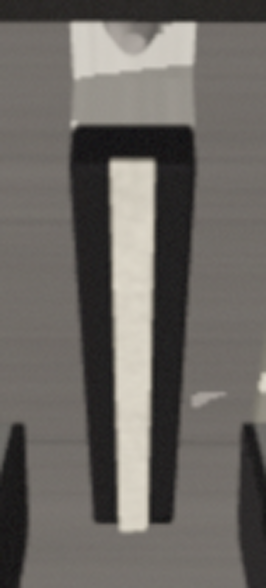

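View pics/t20.png

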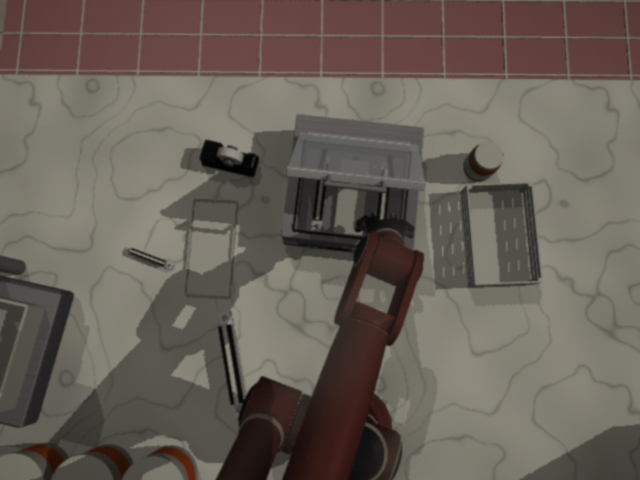

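>>> {"method": "servo_tool", "body": {
  "delta_pos": [
    [0,-0.04,0],
    [0,-0.045,0],
    [0,-0.045,0],
    [0,-0.03,0],
    [0,0,0]
  ],
  "dr": [
    [0,0,0],
    [0,0,4],
    [0,0,6],
    [0,0,6],
    [0,0,0]
  ],
  "grip": [0.4,0.4,0.4,0.4,0.4]
}}

```text
t: 19.35
tool_pos: [0.434, -0.0612, 0.3057]
tool_rot: [-1.571, -0.096, -0.253]
contact_force: [-0.3, -1.1, -1.1]
opening: 0.0338
```

```bash
python3 look.py w21 .3; python3 - <<'E'
from h import *
im=ctrl.get_image("scene"); cv2.imwrite("pics/s21.png",im[:,:,::-1])
p=np.load("p_w21.npy",allow_pickle=True).item()
S=np.array([.5748,-.077,0]);M=R.from_euler('z',-.099)
X=S+M.apply([[-.073,.012,.110],[-.073,-.012,.110],[.073,.012,.110],[.073,-.012,.110],[-.0875,0,.092],[.0875,0,.092],[-.1,0,.084],[.1,0,.084]])
u=proj(p,X); print(u.round(1))
im=cv2.imread("pics/w21.png"); c=u.mean(0); x0=int(c[0]-55);y0=int(c[1]-70); z=cv2.resize(im[max(y0,0):y0+140,x0:x0+110],None,fx=4.2,fy=4.2,interpolation=cv2.INTER_CUBIC); print(x0,y0); cv2.imwrite("pics/w21c.png",z)
E
```

```text
t 19.35 pos [ 0.434  -0.0612  0.3057] yaw -0.100 tilt 12.8 roll 0.003 q [-0.345 -0.611  2.062  0.057  1.474 -1.815] F [-0.3 -1.1 -1.1] op 0.0338
n 5 each dr [-0.03 -0.02 -3.47]
0 [0.023, 0.0064, -0.0002]
1 [0.0225, 0.0077, -0.0003]
2 [0.022, 0.0091, -0.0003]
3 [0.0214, 0.0104, -0.0002]
4 [0.0208, 0.0117, -0.0003]
pin tip, base px [[315.  209.2]
 [315.  200.7]
 [315.7 332.6]]
hole-pin in machine axes [-0.121   0.0016  0.2175] world force [1.01372854 0.52046363 0.76080995] torque [-0.0108132   0.10472516 -0.03663314]
[[327.1 230.5]
 [302.9 230.6]
 [325.6 335.2]
 [305.6 335.3]
 [315.  209.2]
 [315.7 332.6]
 [314.9 194.6]
 [315.7 334.9]]
260 205
```

View pics/w21.png

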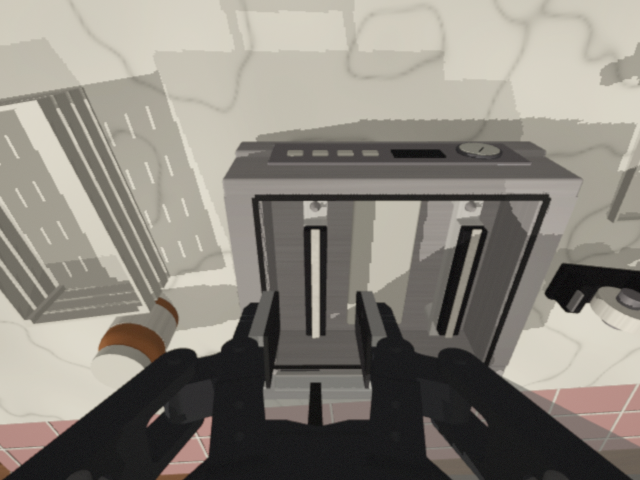

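View pics/w21c.png

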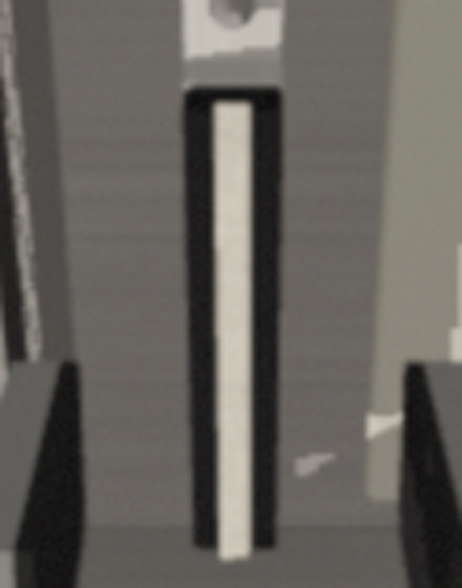

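```bash
python3 - <<'E'
from h import *
p=ctrl.camera_params("scene"); im=cv2.imread("pics/s21.png")
O=np.array([.583,.002,0]);M=R.from_euler('z',-.1)
for a in (.8,.86,.9,.94):
    X=[[.137-.295*np.cos(a),y,.122+.295*np.sin(a)] for y in (.065,-.065)]
    print(a,proj(p,O+M.apply(X)).round(1).tolist())
cv2.imwrite("pics/s21z.png",cv2.resize(im[150:260,230:400],None,fx=4.5,fy=4.5,interpolation=cv2.INTER_CUBIC))
E
```

```text
0.8 [[336.8, 174.5], [280.3, 181.5]]
0.86 [[338.0, 174.3], [280.7, 181.4]]
0.9 [[338.8, 174.4], [281.1, 181.5]]
0.94 [[339.7, 174.7], [281.5, 181.9]]
```

View pics/s21z.png

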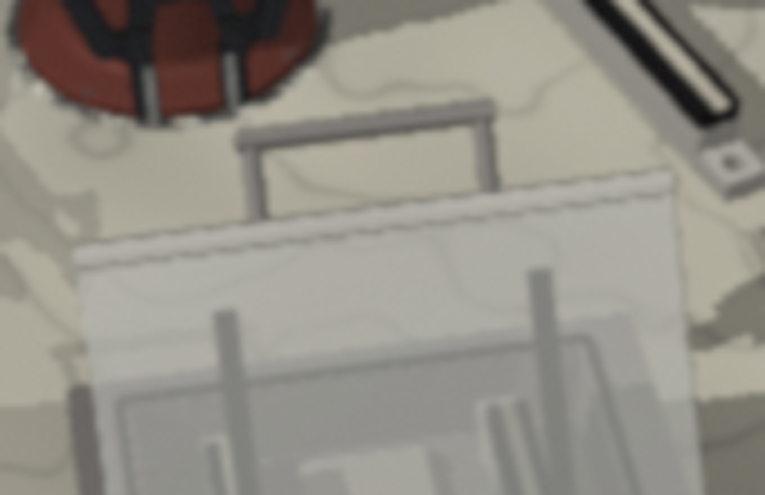

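```bash
python3 - <<'E'
from h import *
p=ctrl.camera_params("top"); im=ctrl.get_image("top")[:,:,::-1]
O=np.array([.583,.002,0]);M=R.from_euler('z',-.1)
for a in (.8,.86,.9):
    X=[[.137-.295*np.cos(a),y,.122+.295*np.sin(a)] for y in (.065,-.065)]
    print(a,proj(p,O+M.apply(X)).round(1).tolist())
cv2.imwrite("pics/t21z.png",cv2.resize(im[110:260,270:440],None,fx=4,fy=4,interpolation=cv2.INTER_CUBIC))
st()
E
```

```text
0.8 [[322.2, 195.9], [383.5, 202.6]]
0.86 [[322.9, 188.5], [384.6, 195.2]]
0.9 [[323.4, 183.4], [385.4, 190.1]]
t 19.50 pos [ 0.4321 -0.0606  0.3013] yaw -0.100 tilt 12.4 roll 0.004 q [-0.345 -0.612  2.07   0.057  1.474 -1.815] F [ 0.5 -0.1 -0.6] op 0.0346
```

View pics/t21z.png

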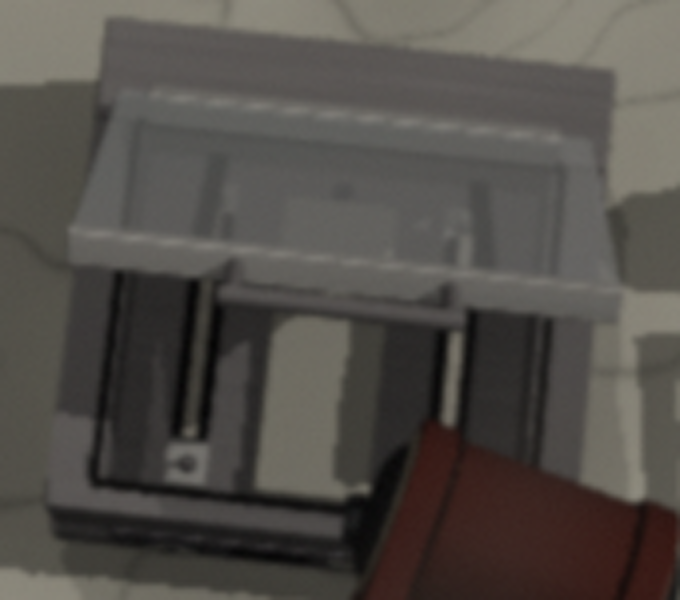

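>>> {"method": "servo_tool", "body": {
  "delta_pos": [
    [0,0,0],
    [0,0,0]
  ],
  "dr": [
    [0,0,0],
    [0,0,0]
  ],
  "grip": [0.4,0.4]
}}

```text
t: 19.75
tool_pos: [0.4309, -0.0602, 0.2972]
tool_rot: [-1.568, -0.088, -0.246]
contact_force: [-0.1, -1.3, 0.2]
opening: 0.0337
```

```bash
python3 -c "
from station import ctrl
print(ctrl.finish_job())"
```

```text
the job is handed in; nothing more can be done
None
```

I lifted the lid by its handle onto its stop and lowered the middle-sized bar from the tray onto the two free pins. I then released everything, backed the arm out, and handed the job in at about 19.8 s. No verdict was reported.

**Last checks**
- **Lid:** the handle lies within about 1 px of where 0.9 rad would put it in the top view.
- **Bar:** in the wrist view its ends lie within about 1.5 px (roughly 1 mm) of the fully seated position. It looks level and lines up with the pins. The front pin shows in its hole. The rear pin could not be seen, so that end is judged only from the height and position of the bar's rear edge.
- **Forces:** there were no significant side forces during the lowering. The wrist force was near zero after release and at the last reading.
- **Bystanders:** the basket, dispenser and jar look unmoved in the pictures; I judged this by eye and did not measure it.

**What went wrong or disagreed**
- **Shoulder limit:** early on, far from any object, the shoulder joint ran up to its range limit. It read -1.011 against a limit of -1.01, with a 56 N force reading, and I backed off at once. If the judge counts that as passing the joint's range, the run could fail on it.
- **Sideways slip:** in the last millimetre of lowering, the tool slid about 1 mm along the bar instead of going down. I eased it back slightly before opening the fingers.
- **Camera disagreement:** the top and wrist cameras differed by 2 to 3 mm on position. I relied on the wrist camera for the final fit.

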